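# Make up two woodturning kits

## Robot

A 6-joint arm with a two-finger parallel gripper is mounted at the origin on the work surface. World frame = base frame: x ahead of the robot, y to its left, z up, the work surface at z = 0. Lengths are in mm, angles in rad, forces in N, time in s.
With the tool pointing down it reaches from about 400 to 925 mm from the base axis. Payload 12.5 kg.
Tool frame: the origin (TCP) lies between the finger pads; the fingertips stand 11 mm ahead of it and the grasp point (between the pads) lies 8 mm behind it; y points along the fingers, x is the direction in which the jaws open and shut, and the axes are right-handed (so a half turn about y gives the same grasp; the last joint's range is limited). The gripper opens to 95 mm and grips with 3 to 60 N. Pads are 20 mm wide; open, the fingers measure 119 mm over their backs; the gripper's body (75 mm by 180 mm) begins 59 mm behind the grasp point.
Start: joints at [1.231, 0.491, 1.559, -0, 1.092, -0.106], TCP at [144.779, 608.017, 225.661] pointing down, gripper open.
Joint ranges: [-3.1, 3.1], [-0.84, 2.19], [0.05, 2.79], [-1.13, 4.28], [0.06, 2.93], [-2.69, 2.69]. Speed limits (rad/s): [2.22, 2.22, 2.79, 3.14, 3.14, 3.14].

## Interface

Orientations are given as [roll, pitch, yaw] about the fixed x, y, z axes, in that order (R = Rz(yaw) Ry(pitch) Rx(roll)).
In Python, from cell import env gives the robot as it stands.
- The arm moves only by the tool jog_arm, never from a script. Its argument "series" is a list of rows, each an object of numbers: "dx", "dy", "dz": the shift along the world's x, y, z in m; "rx", "ry", "rz": the turn, a rotation vector about the world's x, y, z in degrees; "gripper": the opening, from 0 (shut) to 1 (fully open). A call has 1 to 12 rows; each row shifts and turns the commanded pose from where the row before left it; what a row does not reach is not made up. A row lasts 1/10 s, in which the tool goes at most 50 mm and 8.59 degrees, less where a joint would pass 70% of its speed; a pose out of reach is approached as far as the arm can. A call is refused whole if a number of a shift passes 0.05 or a number of a turn 8.59, either way. A call with a gripper value outside its range is refused whole. The fingers move at their own pace and stop on an object; the grip force is fixed at half the most. Time passes only in rows, so rows that do not move let the fingers close. It gives the time, the measured TCP pose, the force and the opening at its end, in the units of the state.
- env.state(): the state, without advancing time (a new reading comes with each control period).
- env.read_camera(name): name is "side" or "top" or "wrist"; returns the picture (480x640x3 uint8, red, green, blue); there is no depth.
- env.camera_info(name): a dict with "camera_matrix" (3x3 intrinsics, pixels), "R" (3x3) and "t" (3): a world point X has camera coordinates R X + t; the wrist camera has in their place "mount" (4x4, takes a point from camera to tool coordinates, whose origin is the TCP and whose axes are the tool frame's). Camera axes: x right, y down, z forward; pixel columns grow to the right and rows downward; lengths in mm; the calibration is good to about 2 mm. A picture is of the moment at which its call begins: read the wrist's pose just before it. camera_info takes no time and is no camera call.
- env.job_done(): hands the job in, once; it reports no verdict.
The state is a dict: "t": time; "joints": joint angles; "qvel": joint speeds; "tau": joint torques, N m; "eef_pos": TCP position; "tcp_rot": TCP orientation; "ft_force": force on the tool from outside, world axes, zero at the start; "moment": the same for the moment, N m; "opening": opening from 0.0 (shut) to 1.0 (fully open).
Only numpy, scipy, OpenCV 4.12 (cv2) and the standard library are available. Lean on these libraries where they do the work, as an engineer would, in place of code of your own. Each camera call takes 0.05 s, during which the arm holds its last target.

## Task

Make up the two kits on the turner's bench. In the tray with the clear tube, fill the tube with just the two wooden discs whose stack comes level with the dark line, the thicker one at the bottom, and stand the mushroom-shaped drawer knob on its foot on the open floor of that tray; in the tray with the low round collar, stand the tall finial upright in the collar and lay the steel ferrule ring flat on the open floor beside it. Leave the third disc, the sanding block and the glue jar where they are.

Things in the scene. Friction and masses are not known exactly. Their poses are not given: they have to be found in the camera images.
- tube_tray: Fixed tray 130 (x) x 220 (y) mm, floor 6 mm above the bench, edging 5 mm wide, top at 14 mm. Origin: centre of its underside. Upright clear tube at (0, 70) mm: bore 52, outside 60 mm, rim 62 mm and dark line 52 mm above the bench (56 and 46 above the floor). Discs let go level at its mouth drop flat. Open floor: 120 (x) x 140 (y) mm centred at (0, -35) mm.
- nest_tray: Fixed tray 130 (x) x 220 (y) mm, floor 6 mm above the bench, edging 5 mm wide, top at 14 mm. Origin: centre of its underside. Low round wooden collar at (0, 70) mm: bore 52, outside 62 mm, top 10 mm above the tray floor. Open floor: 120 (x) x 140 (y) mm centred at (0, -35) mm.
- disc_14_mid (a point): The thinnest of three loose plain pale wooden discs, all 40 mm in diameter: this one is 14 mm thick and lies flat on the bench. The point is its centre, 7 mm above its underside; z is its axis.
- disc_22_mid (a point): The middle of three loose plain pale wooden discs, all 40 mm in diameter: this one is 22 mm thick and lies flat on the bench. The point is its centre, 11 mm above its underside; z is its axis.
- disc_32_mid (a point): The thickest of three loose plain pale wooden discs, all 40 mm in diameter: this one is 32 mm thick and lies flat on the bench. The point is its centre, 16 mm above its underside; z is its axis.
- finial_mid (a point): Loose pale wooden finial, 80 mm tall, upright on a round foot 38 mm wide; plain stem 24 mm wide from 18 to 50 mm above its underside, then a thin 12 mm neck and a 22 mm ball on top. The point is its centre, 40 mm above its underside (on the stem, the place to grip); z is its axis, up.
- knob_mid (a point): Loose pale wooden drawer knob like a mushroom, 36 mm tall, standing on its foot 36 mm wide; neck 22 mm; head 50 mm wide with an upright side from 19 to 29 mm above its underside, low dome on top. The point is its centre, 18 mm above its underside (the side of the head is centred 6 mm higher); z is its axis, up.
- ferrule_mid (a point): Loose steel ferrule ring lying flat, 44 mm outside diameter, 26 mm hole, 18 mm high, about 140 g. The point is its centre, 9 mm above its underside; z is its axis.
- sanding_block_mid (a point): Bystander, to be left alone: cork sanding block 60 x 100 x 35 mm high, loose. The point is its centre.
- glue_jar_mid (a point): Bystander, to be left alone: white jar with black cap, 56 mm in diameter, 75 mm tall, loose. The point is its centre.
There are look-alikes about, which are no part of the job. What is shaped like the part that bears disc_14_mid but red is not meant.

How it is judged:
By the outcome, as a careful person would: the job done as asked, in the order asked, and still so for the second after the job is handed in, with the robot touching nothing.
It also fails if it takes over 125 s, if anything falls off the work surface, if the arm or the gripper's body presses on something with over 40 N, if the wrist force passes 120 N, or if a joint passes its speed limit or range.

## Working session

There is one attempt and no reset: what is moved stays moved. The work goes in short steps, Python scripts to look and compute and a tool call to move; the robot and the scene stay as the last step left them, time stands still between calls to the robot, and variables do not carry over. Pictures are saved under pics/ and viewed, and the job is handed in when it is done.

Besides the shell and the picture viewer there is one more tool, called in YAML: its name, and indented under it one key for each argument. jog_arm: Moves the arm, as the interface text tells. Its arguments: {"type":"object","properties":{"series":{"type":"array"}},"required":["series"]}

```bash
ls; mkdir -p pics; python3 - <<'E'
from cell import env
import cv2, numpy as np
np.set_printoptions(precision=3,suppress=True)
s=env.state(); print({k:np.round(v,3) for k,v in s.items()})
for n in ["side","top","wrist"]:
    im=env.read_camera(n); cv2.imwrite(f"pics/{n}0.png",im[:,:,::-1]); i=env.camera_info(n); print(n,i)
E
```

```text
pics
{'t': np.float64(0.0), 'joints': array([ 1.231,  0.492,  1.559, -0.   ,  1.092, -0.106]), 'qvel': array([ 0.   ,  0.   ,  0.   ,  0.001, -0.   ,  0.   ]), 'tau': array([ -0.001, -61.264, -25.818,   0.069,   0.048,  -0.   ]), 'eef_pos': array([144.687, 607.784, 225.06 ]), 'tcp_rot': array([-1.571,  0.001,  1.337]), 'ft_force': array([-0.086,  0.565, -0.351]), 'moment': array([ 0.039, -0.056, -0.043]), 'opening': np.float64(1.003)}
side {'camera_matrix': array([[536.332,   0.   , 321.293],
       [  0.   , 536.332, 233.257],
       [  0.   ,   0.   ,   1.   ]]), 'R': array([[ 0.955, -0.297, -0.021],
       [-0.214, -0.636, -0.741],
       [ 0.207,  0.712, -0.671]]), 't': array([-593.86 ,  156.35 ,  829.379])}
top {'camera_matrix': array([[440.153,   0.   , 326.234],
       [  0.   , 440.153, 237.784],
       [  0.   ,   0.   ,   1.   ]]), 'R': array([[ 0.005, -1.   ,  0.016],
       [-0.985, -0.008, -0.174],
       [ 0.174, -0.014, -0.985]]), 't': array([-23.453, 590.314, 733.308])}
wrist {'camera_matrix': array([[386.484,   0.   , 323.067],
       [  0.   , 386.484, 238.864],
       [  0.   ,   0.   ,   1.   ]]), 'mount': array([[   1.   ,    0.   ,    0.001,   -0.941],
       [  -0.001,   -0.235,    0.972, -157.458],
       [   0.001,   -0.972,   -0.235,   66.804],
       [   0.   ,    0.   ,    0.   ,    1.   ]])}
```

View pics/top0.png

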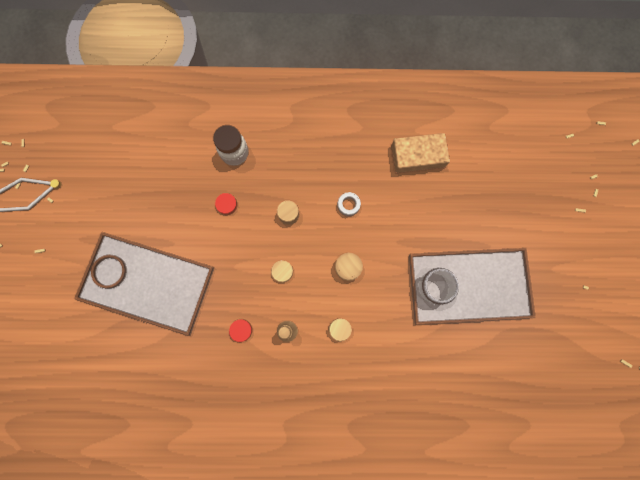

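View pics/side0.png

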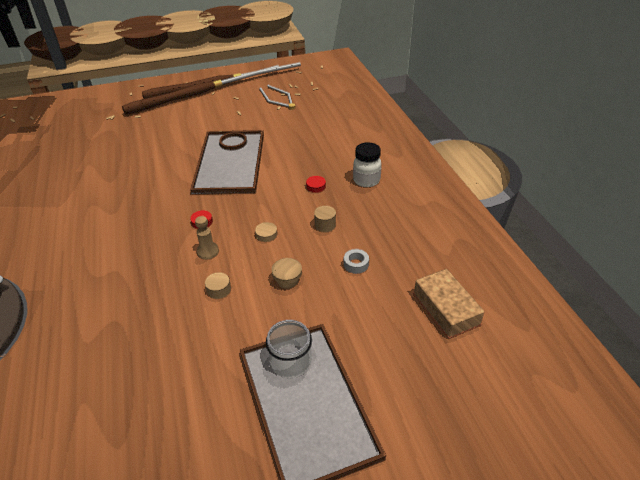

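View pics/wrist0.png

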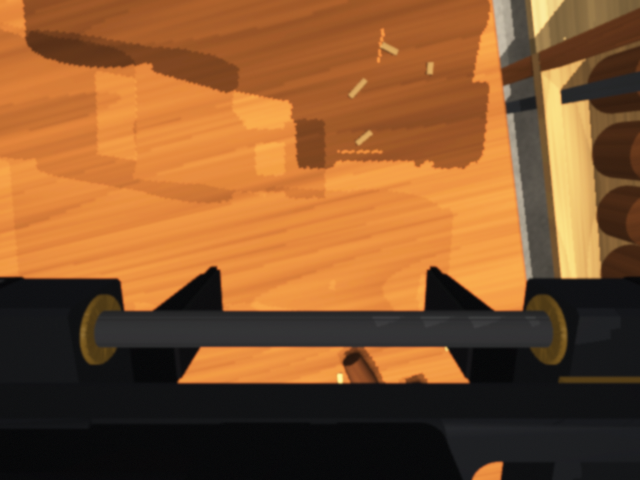

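```bash
cat > h.py <<'E'
import cv2, numpy as np
from cell import env
np.set_printoptions(precision=2,suppress=True)
I={n:env.camera_info(n) for n in ("top","side")}
def ray(n,u,v,z):
    K=I[n]["camera_matrix"];R=I[n]["R"];t=I[n]["t"]
    d=R.T@np.linalg.solve(K,[u,v,1]);c=-R.T@t
    return c+d*(z-c[2])/d[2]
def proj(n,X):
    p=I[n]["camera_matrix"]@(I[n]["R"]@np.array(X,float)+I[n]["t"]);return p[:2]/p[2]
E
python3 - <<'E'
from h import *
a=cv2.imread("pics/top0.png")[185:350,205:370]; cv2.imwrite("pics/topc.png",cv2.resize(a,None,fx=3.6,fy=3.6,interpolation=cv2.INTER_CUBIC))
a=cv2.imread("pics/side0.png")[165:305,185:385]; cv2.imwrite("pics/sidec.png",cv2.resize(a,None,fx=4,fy=4,interpolation=cv2.INTER_CUBIC))
E
```

```text
(no output)
```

View pics/topc.png

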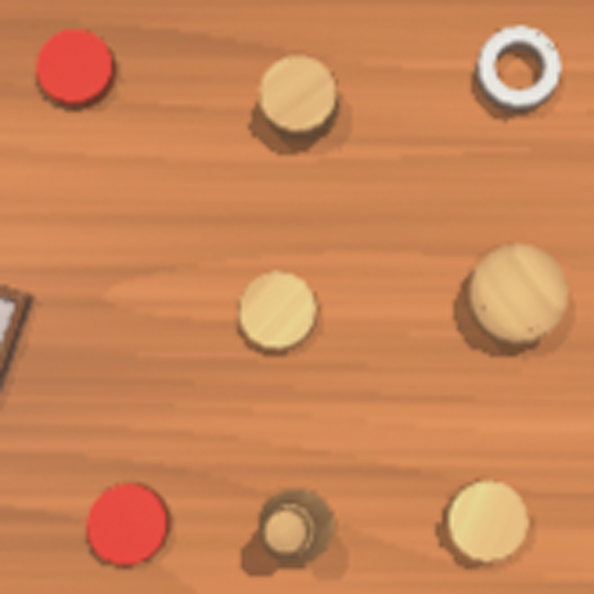

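View pics/sidec.png

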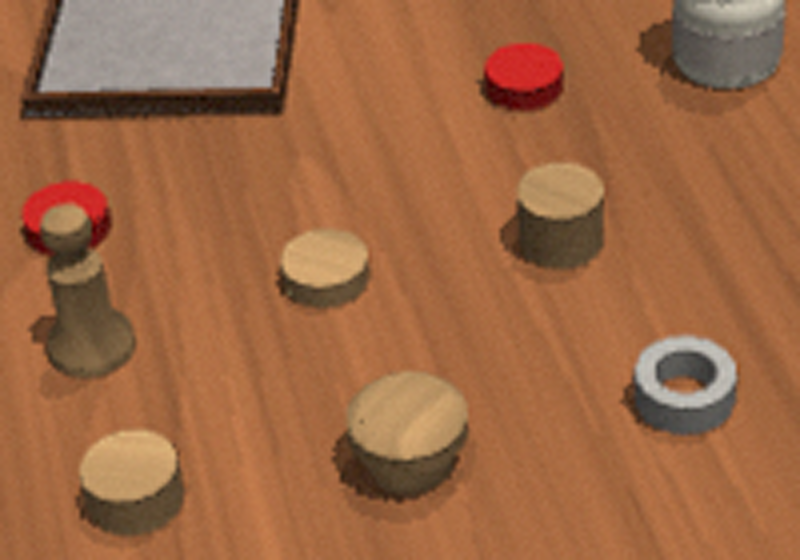

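```bash
python3 - <<'E'
from h import *
im=cv2.imread("pics/top0.png"); hsv=cv2.cvtColor(im,cv2.COLOR_BGR2HSV).astype(int)
sm=cv2.imread("pics/side0.png"); hs=cv2.cvtColor(sm,cv2.COLOR_BGR2HSV).astype(int)
for p in [(288,212),(282,271),(340,330),(349,267),(286,332),(349,194),(300,240),(226,204),(150,290)]: print("top",p,hsv[p[1],p[0]])
for p in [(325,213),(266,229),(217,281),(287,268),(300,230),(325,225),(287,284)]: print("side",p,hs[p[1],p[0]])
def fit(n,H,win,cond,z,D):
    x0,y0,x1,y1=win; m=np.zeros(H.shape[:2],np.uint8); m[y0:y1,x0:x1]=cond(H[y0:y1,x0:x1])*255
    m=cv2.morphologyEx(m,cv2.MORPH_OPEN,np.ones((3,3)))
    c=max(cv2.findContours(m,0,1)[0],key=cv2.contourArea)
    P=np.array([ray(n,u,v,z)[:2] for u,v in c[:,0]])
    (cx,cy),r=cv2.minEnclosingCircle(P.astype(np.float32))
    M=np.c_[2*P,np.ones(len(P))]; s=np.linalg.lstsq(M,(P**2).sum(1),rcond=None)[0]
    print(n,win,"area",cv2.contourArea(c),"fit",s[:2],"D",2*np.sqrt(s[2]+s[0]**2+s[1]**2),"enc",cx,cy,2*r,"want",D)
pale=lambda a:(a[...,0]>=14)&(a[...,2]>165)
for nm,c,z,D in [("d32",(288,212),32,40),("d14",(282,271),14,40),("d22",(340,330),22,40),("knob",(349,267),29,50)]:
    print(nm);fit("top",hsv,(c[0]-18,c[1]-18,c[0]+18,c[1]+18),pale,z,D)
print("ferr");fit("top",hsv,(330,186,368,222),lambda a:(a[...,1]<60)&(a[...,2]>150),18,44)
ps=lambda a:(a[...,0]>=13)&(a[...,2]>125)
for nm,c,z,D in [("d32",(325,213),32,40),("d14",(266,229),14,40),("d22",(217,281),22,40)]:
    print(nm);fit("side",hs,(c[0]-18,c[1]-18,c[0]+18,c[1]+18),ps,z,D)
E
```

```text
top (288, 212) [ 17 115 219]
top (282, 271) [ 21 102 232]
top (340, 330) [ 19 107 231]
top (349, 267) [ 18 109 231]
top (286, 332) [ 16 117 216]
top (349, 194) [ 16  12 231]
top (300, 240) [ 12 150 208]
top (226, 204) [  2 183 230]
top (150, 290) [  9  21 204]
side (325, 213) [ 16 124 177]
side (266, 229) [ 16 117 211]
side (217, 281) [ 16 119 200]
side (287, 268) [ 16 121 187]
side (300, 230) [ 12 165 167]
side (325, 225) [ 16 121  80]
side (287, 284) [ 15 115  89]
d32
top (270, 194, 306, 230) area 325.0 fit [645.04  52.38] D 38.117995117712255 enc 644.8922729492188 52.34720993041992 40.02484893798828 want 40
d14
top (264, 253, 300, 289) area 341.0 fit [535.03  61.97] D 38.508663774397135 enc 534.886474609375 62.088809967041016 40.07792663574219 want 40
d22
top (322, 312, 358, 348) area 369.5 fit [429.76 -45.82] D 38.44254894452594 enc 429.8895568847656 -45.4290657043457 40.39546203613281 want 40
knob
top (331, 249, 367, 285) area 540.0 fit [543.12 -61.28] D 47.86077364396056 enc 543.1670532226562 -61.52090072631836 50.01995849609375 want 50
ferr
top (330, 186, 368, 222) area 358.0 fit [663.85 -62.62] D 41.04231900163819 enc 663.7942504882812 -62.63212966918945 42.92099380493164 want 44
d32
side (307, 195, 343, 231) area 235.0 fit [645.37  53.13] D 39.52917561659759 enc 644.9131469726562 53.22091293334961 42.197959899902344 want 40
d14
side (248, 211, 284, 247) area 236.5 fit [535.5   62.11] D 38.812553781829976 enc 535.8408813476562 62.31080627441406 41.08994674682617 want 40
d22
side (199, 263, 235, 299) area 329.5 fit [429.93 -45.16] D 38.953252791955045 enc 430.0247802734375 -44.999637603759766 42.537296295166016 want 40
```

```bash
python3 - <<'E'
from h import *
im=cv2.imread("pics/top0.png"); sm=cv2.imread("pics/side0.png")
print("ball top",ray("top",284.6,331.9,69)); print("ball side",ray("side",185+66/4,165+228/4,69),"foot",ray("side",185+90/4,165+343/4,5))
hsv=cv2.cvtColor(im,cv2.COLOR_BGR2HSV).astype(int)
# trays
for nm,(x0,y0,x1,y1) in {"nest":(70,225,220,340),"tube":(400,240,545,335)}.items():
    sub=hsv[y0:y1,x0:x1]; m=((sub[...,1]<60)&(sub[...,2]>90)).astype(np.uint8)*255   # grey floor
    m=cv2.morphologyEx(m,cv2.MORPH_OPEN,np.ones((3,3)))
    c=np.vstack([k for k in cv2.findContours(m,0,1)[0] if cv2.contourArea(k)>30]);P=np.array([ray("top",u+x0,v+y0,6)[:2] for u,v in c[:,0]],np.float32)
    print(nm,"floor",cv2.minAreaRect(P))
    m2=((sub[...,2]<110)).astype(np.uint8)*255
    c=np.vstack([k for k in cv2.findContours(m2,0,1)[0] if cv2.contourArea(k)>30])
    P=np.array([ray("top",u+x0,v+y0,10)[:2] for u,v in c[:,0]],np.float32); print(nm,"edge",cv2.minAreaRect(P))
a=im[225:340,70:220]; cv2.imwrite("pics/nc.png",cv2.resize(a,None,fx=5,fy=5,interpolation=cv2.INTER_CUBIC))
a=im[240:335,400:545]; cv2.imwrite("pics/tc.png",cv2.resize(a,None,fx=5,fy=5,interpolation=cv2.INTER_CUBIC))
a=im[315:350,265:305]; cv2.imwrite("pics/fc.png",cv2.resize(a,None,fx=10,fy=10,interpolation=cv2.INTER_CUBIC))
a=sm[310:480,230:390]; cv2.imwrite("pics/tsc.png",cv2.resize(a,None,fx=3.5,fy=3.5,interpolation=cv2.INTER_CUBIC))
E
```

```text
ball top [426.43  49.67  69.  ]
ball side [427.14  51.56  69.  ] foot [426.3   47.85   5.  ]
nest floor ((511.9434509277344, 314.8467712402344), (209.06253051757812, 120.52583312988281), 73.08914947509766)
nest edge ((537.7734985351562, 398.0361022949219), (37.53063201904297, 120.71844482421875), 73.02005004882812)
tube floor ((510.3953857421875, -290.5289001464844), (120.1269760131836, 208.41343688964844), 3.350679874420166)
tube edge ((509.2845764160156, -287.23101806640625), (127.08531951904297, 219.31753540039062), 3.3824644088745117)
```

View pics/nc.png

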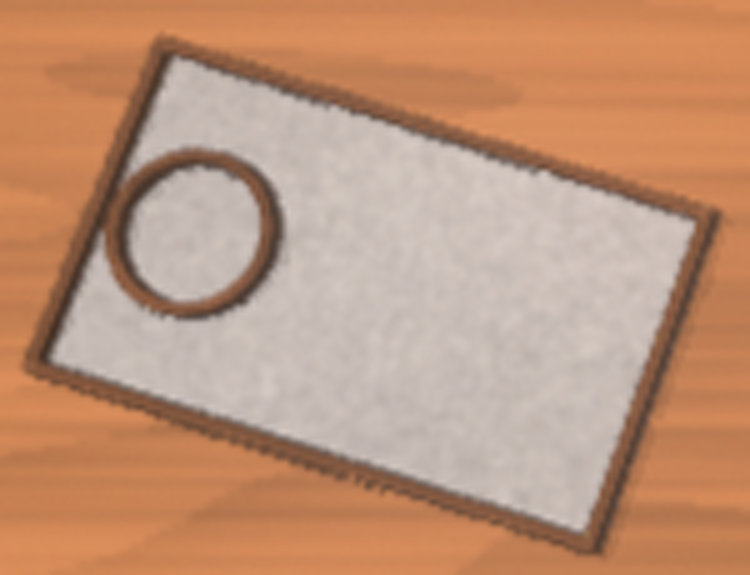

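View pics/tc.png

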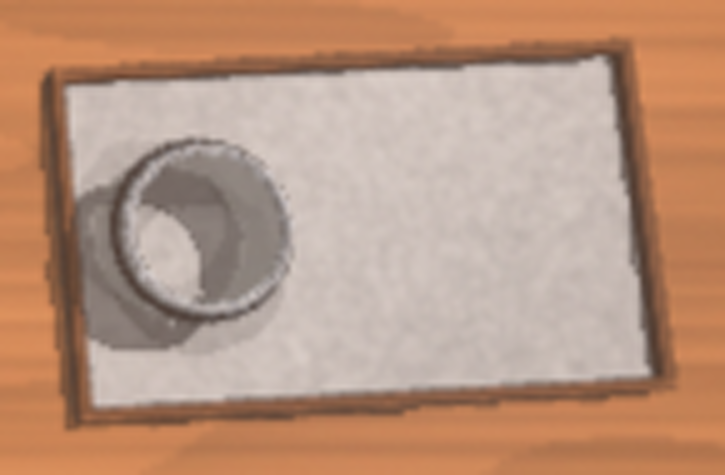

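View pics/fc.png

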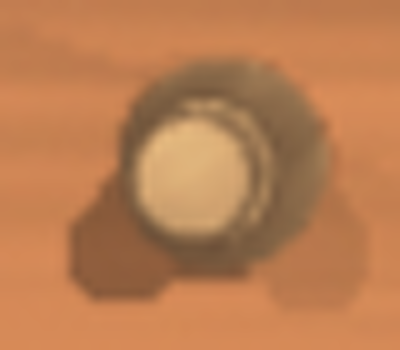

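View pics/tsc.png

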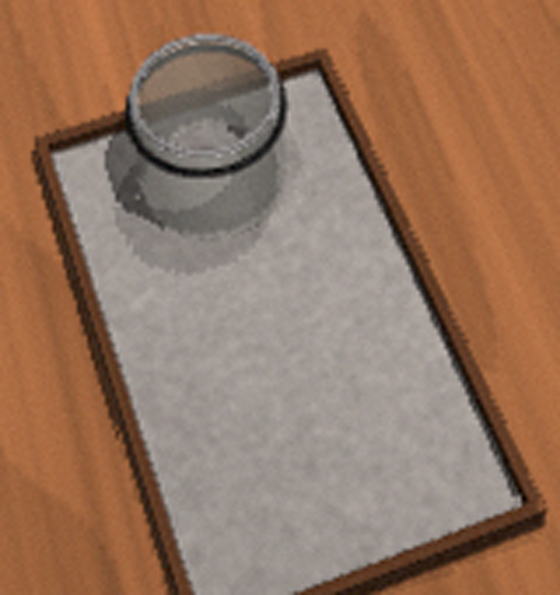

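```bash
python3 - <<'E'
from h import *
print("tube top",ray("top",440.5,285.7,62),"side",ray("side",288.5,337.4,62))
print("collar top",ray("top",108.4,271.3,16),"side est",proj("side",ray("top",108.4,271.3,16)))
print("foot",ray("top",287,330.7,6),ray("top",287,330.7,10))
for nm,c,ang in [("nest",(511.5,314.8),73.09),("tube",(510.2,-289),3.37)]:
    if nm=="nest": d=np.array([np.cos(np.radians(73.09)),np.sin(np.radians(73.09))])
    else: d=np.array([-np.sin(np.radians(3.37)),np.cos(np.radians(3.37))])
    c=np.array(c); print(nm,"dir",d,"feature",c+70*d,"open ctr",c-35*d)
for r in [10,20,30]: print(r)
E
```

```text
tube top [ 505.8  -218.22   62.  ] side [ 507.44 -221.61   62.  ]
collar top [531.5  377.79  16.  ] side est [232.21 139.38]
foot [426.33  50.18   6.  ] [426.46  49.9   10.  ]
nest dir [0.29 0.96] feature [531.86 381.77] open ctr [501.32 281.31]
tube dir [-0.06  1.  ] feature [ 506.09 -219.12] open ctr [ 512.26 -323.94]
10
20
30
```

```bash
python3 - <<'E'
from h import *
q=lambda x,y:(70+(x+.5)/5-.5,225+(y+.5)/5-.5)
C=[ray("top",*q(*p),14)[:2] for p in [(160,37),(720,208),(600,550),(27,368)]]
print(C,np.mean(C,0)); C=np.array(C)
print([np.linalg.norm(C[i]-C[(i+1)%4]) for i in range(4)])
sm=cv2.imread("pics/side0.png"); a=sm[120:200,180:280]; cv2.imwrite("pics/nsc.png",cv2.resize(a,None,fx=7,fy=7,interpolation=cv2.INTER_CUBIC))
E
```

```text
[array([604.87, 397.95]), array([542.37, 187.14]), array([418.96, 223.92]), array([482.5 , 434.37])] [512.18 310.85]
[np.float64(219.877327525214), np.float64(128.778307411565), np.float64(219.82990809366726), np.float64(127.6736173318761)]
```

View pics/nsc.png

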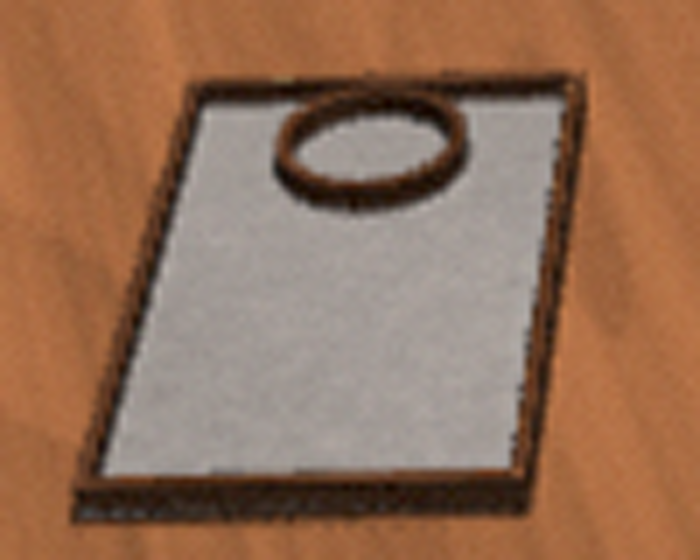

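jog_arm:
  series:
    - {"dx": 0.04,"dy": -0.03}
    - {"dx": 0.035,"dy": -0.035}
    - {"dx": 0.03,"dy": -0.035,"gripper": 0.75}
    - {"dx": 0.03,"dy": -0.035}
    - {"dx": 0.03,"dy": -0.035}
    - {"dx": 0.03,"dy": -0.035}
    - {"dx": 0.03,"dy": -0.035}
    - {"dx": 0.03,"dy": -0.035}
    - {"dx": 0.03,"dy": -0.035}
    - {"dx": 0.03,"dy": -0.035}
    - {"dx": 0.03,"dy": -0.035}
    - {"dx": 0.03,"dy": -0.035}

```text
$.series[0]: bad value
```

jog_arm:
  series:
    - {"dx": 0.04,"dy": -0.03,"dz": 0,"rx": 0,"ry": 0,"rz": 0,"gripper": 1}

```text
t: 0.25
eef_pos: [182.3, 579.6, 225.1]
tcp_rot: [-1.57, -0.0, 1.342]
ft_force: [0.7, 0.3, 0.1]
opening: 1.001
```

jog_arm:
  series:
    - {"dx": 0.03,"dy": -0.035,"dz": 0,"rx": 0,"ry": 0,"rz": 0,"gripper": 0.75}
    - {"dx": 0.03,"dy": -0.035,"dz": 0,"rx": 0,"ry": 0,"rz": 0,"gripper": 0.75}
    - {"dx": 0.03,"dy": -0.035,"dz": 0,"rx": 0,"ry": 0,"rz": 0,"gripper": 0.75}
    - {"dx": 0.03,"dy": -0.035,"dz": 0,"rx": 0,"ry": 0,"rz": 0,"gripper": 0.75}
    - {"dx": 0.03,"dy": -0.035,"dz": 0,"rx": 0,"ry": 0,"rz": 0,"gripper": 0.75}
    - {"dx": 0.03,"dy": -0.035,"dz": 0,"rx": 0,"ry": 0,"rz": 0,"gripper": 0.75}
    - {"dx": 0.03,"dy": -0.035,"dz": 0,"rx": 0,"ry": 0,"rz": 0,"gripper": 0.75}
    - {"dx": 0.03,"dy": -0.035,"dz": 0,"rx": 0,"ry": 0,"rz": 0,"gripper": 0.75}
    - {"dx": 0.03,"dy": -0.035,"dz": 0,"rx": 0,"ry": 0,"rz": 0,"gripper": 0.75}
    - {"dx": 0.03,"dy": -0.035,"dz": 0,"rx": 0,"ry": 0,"rz": 0,"gripper": 0.75}
    - {"dx": 0.03,"dy": -0.035,"dz": 0,"rx": 0,"ry": 0,"rz": 0,"gripper": 0.75}
    - {"dx": 0.03,"dy": -0.035,"dz": 0,"rx": 0,"ry": 0,"rz": 0,"gripper": 0.75}

```text
t: 1.45
eef_pos: [545.7, 156.3, 225.6]
tcp_rot: [-1.571, -0.0, 1.337]
ft_force: [0.2, 0.1, -0.7]
opening: 0.748
```

jog_arm:
  series:
    - {"dx": 0.03,"dy": -0.03,"dz": 0,"rx": 0,"ry": 0,"rz": 0,"gripper": 0.75}
    - {"dx": 0.03,"dy": -0.03,"dz": 0,"rx": 0,"ry": 0,"rz": 0,"gripper": 0.75}
    - {"dx": 0.025,"dy": -0.025,"dz": 0,"rx": 0,"ry": 0,"rz": 0,"gripper": 0.75}
    - {"dx": 0.015,"dy": -0.02,"dz": -0.02,"rx": 0,"ry": 0,"rz": 0,"gripper": 0.75}
    - {"dx": 0,"dy": 0,"dz": -0.04,"rx": 0,"ry": 0,"rz": 0,"gripper": 0.75}
    - {"dx": 0,"dy": 0,"dz": -0.04,"rx": 0,"ry": 0,"rz": 0,"gripper": 0.75}
    - {"dx": 0,"dy": 0,"dz": -0.03,"rx": 0,"ry": 0,"rz": 0,"gripper": 0.75}
    - {"dx": 0,"dy": 0,"dz": -0.02,"rx": 0,"ry": 0,"rz": 0,"gripper": 0.75}
    - {"dx": 0,"dy": 0,"dz": 0,"rx": 0,"ry": 0,"rz": 0,"gripper": 0.75}

```text
t: 2.35
eef_pos: [643.3, 53.0, 72.7]
tcp_rot: [-1.566, 0.001, 1.337]
ft_force: [-1.1, 0.0, 0.5]
opening: 0.753
```

```bash
python3 - <<'E'
from h import *
s=env.state();print(s["eef_pos"],s["tcp_rot"],s["joints"])
for n in ["wrist","side"]: cv2.imwrite(f"pics/{n}1.png",env.read_camera(n)[:,:,::-1])
E
```

```text
[643.34  52.98  72.68] [-1.57  0.    1.34] [-0.02  0.69  1.64  0.    0.82 -1.36]
```

View pics/wrist1.png

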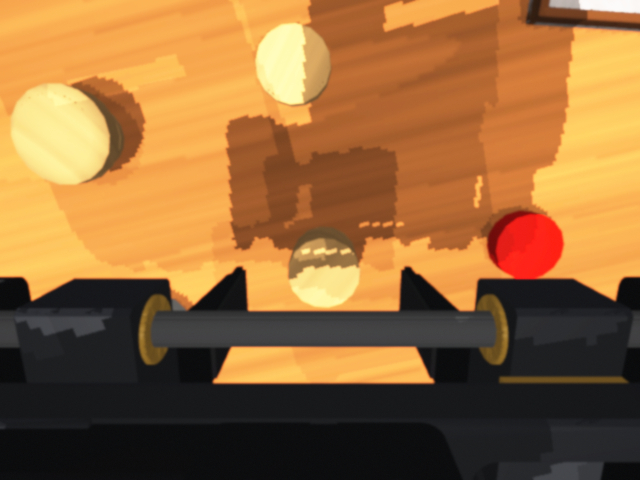

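View pics/side1.png

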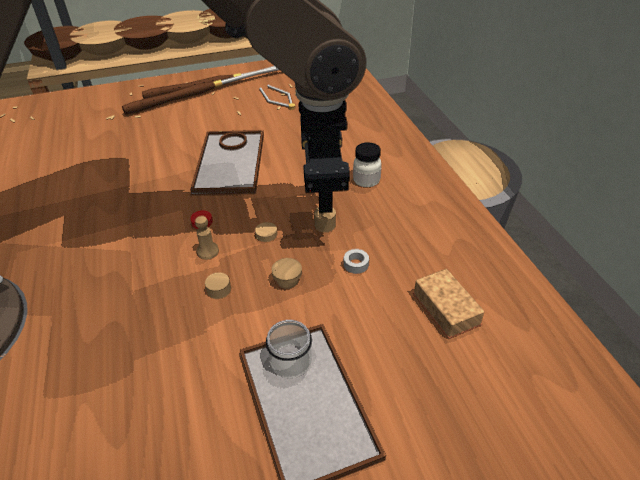

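jog_arm:
  series:
    - {"dx": 0.0015,"dy": 0,"dz": -0.02,"rx": 0,"ry": 0,"rz": 0,"gripper": 0.75}
    - {"dx": 0,"dy": 0,"dz": -0.016,"rx": 0,"ry": 0,"rz": 0,"gripper": 0.75}
    - {"dx": 0,"dy": 0,"dz": -0.008,"rx": 0,"ry": 0,"rz": 0,"gripper": 0.75}
    - {"dx": 0,"dy": 0,"dz": 0,"rx": 0,"ry": 0,"rz": 0,"gripper": 0.75}
    - {"dx": 0,"dy": 0,"dz": 0,"rx": 0,"ry": 0,"rz": 0,"gripper": 0.3}
    - {"dx": 0,"dy": 0,"dz": 0,"rx": 0,"ry": 0,"rz": 0,"gripper": 0.2}
    - {"dx": 0,"dy": 0,"dz": 0,"rx": 0,"ry": 0,"rz": 0,"gripper": 0.2}
    - {"dx": 0,"dy": 0,"dz": 0,"rx": 0,"ry": 0,"rz": 0,"gripper": 0.2}
    - {"dx": 0,"dy": 0,"dz": 0,"rx": 0,"ry": 0,"rz": 0,"gripper": 0.2}

```text
t: 3.35
eef_pos: [646.4, 53.0, 32.0]
tcp_rot: [-1.571, -0.0, 1.337]
ft_force: [-1.3, 0.1, 0.9]
opening: 0.414
```

jog_arm:
  series:
    - {"dx": 0,"dy": 0,"dz": 0.02,"rx": 0,"ry": 0,"rz": 0,"gripper": 0.2}
    - {"dx": 0,"dy": 0,"dz": 0.04,"rx": 0,"ry": 0,"rz": 0,"gripper": 0.2}
    - {"dx": 0,"dy": 0,"dz": 0.04,"rx": 0,"ry": 0,"rz": 0,"gripper": 0.2}
    - {"dx": -0.01,"dy": -0.02,"dz": 0.01,"rx": 0,"ry": 0,"rz": 0,"gripper": 0.2}
    - {"dx": -0.02,"dy": -0.038,"dz": 0,"rx": 0,"ry": 0,"rz": 0,"gripper": 0.2}
    - {"dx": -0.02,"dy": -0.038,"dz": 0,"rx": 0,"ry": 0,"rz": 0,"gripper": 0.2}
    - {"dx": -0.02,"dy": -0.038,"dz": 0,"rx": 0,"ry": 0,"rz": 0,"gripper": 0.2}
    - {"dx": -0.02,"dy": -0.038,"dz": 0,"rx": 0,"ry": 0,"rz": 0,"gripper": 0.2}
    - {"dx": -0.02,"dy": -0.038,"dz": 0,"rx": 0,"ry": 0,"rz": 0,"gripper": 0.2}
    - {"dx": -0.02,"dy": -0.038,"dz": 0,"rx": 0,"ry": 0,"rz": 0,"gripper": 0.2}
    - {"dx": -0.0106,"dy": -0.0238,"dz": 0,"rx": 0,"ry": 0,"rz": 0,"gripper": 0.2}
    - {"dx": 0,"dy": 0,"dz": 0,"rx": 0,"ry": 0,"rz": 0,"gripper": 0.2}

```text
t: 4.55
eef_pos: [504.6, -221.4, 141.8]
tcp_rot: [-1.571, 0.0, 1.334]
ft_force: [0.1, -0.3, -0.0]
opening: 0.41
```

```bash
python3 - <<'E'
from h import *
s=env.state();print(s["eef_pos"],s["tcp_rot"],s["joints"],s["ft_force"])
for n in ["wrist","side"]: cv2.imwrite(f"pics/{n}2.png",env.read_camera(n)[:,:,::-1])
E
```

```text
[ 504.56 -221.35  141.84] [-1.57  0.    1.33] [-0.53  0.49  1.83 -0.    0.82 -1.87] [ 0.14 -0.3  -0.02]
```

View pics/wrist2.png

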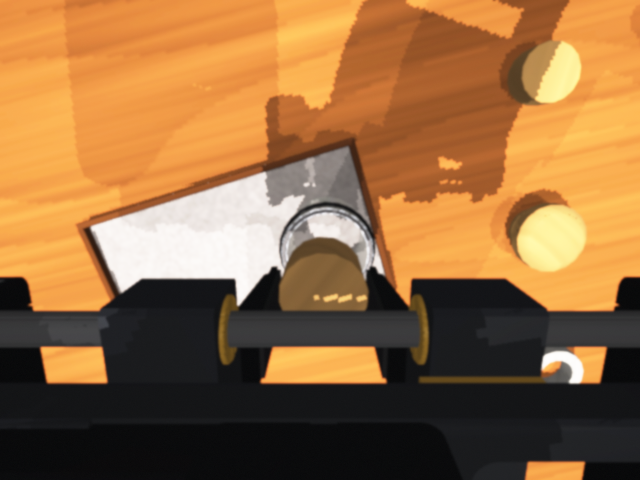

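View pics/side2.png

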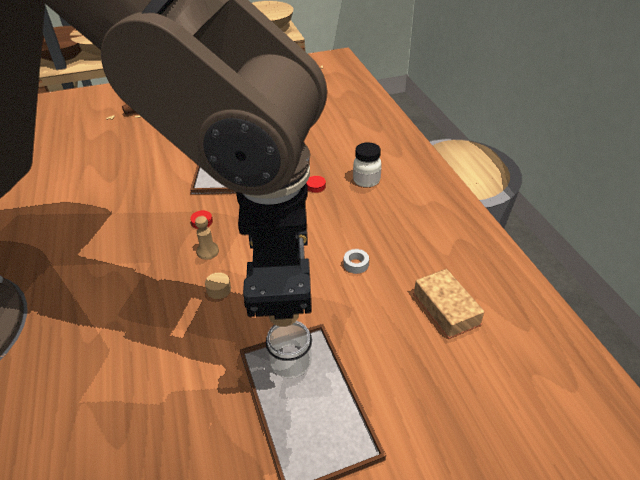

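```bash
cat >> h.py <<'E'
from scipy.spatial.transform import Rotation as Ro
W=env.camera_info("wrist")
def wray(u,v,z,s=None):
    s=s or env.state(); Rt=Ro.from_euler("xyz",s["tcp_rot"]).as_matrix()
    M=W["mount"];c=Rt@M[:3,3]+s["eef_pos"]; d=Rt@M[:3,:3]@np.linalg.solve(W["camera_matrix"],[u,v,1])
    return c+d*(z-c[2])/d[2]
E
python3 - <<'E'
from h import *
s=env.state();print(s["t"],s["eef_pos"],s["tcp_rot"],s["qvel"])
a=cv2.imread("pics/wrist2.png")[190:320,260:400];cv2.imwrite("pics/w2c.png",cv2.resize(a,None,fx=5,fy=4.5,interpolation=cv2.INTER_CUBIC))
E
```

```text
4.65 [ 505.6  -218.93  141.72] [-1.57 -0.    1.34] [ 0.03  0.   -0.    0.   -0.    0.  ]
```

View pics/w2c.png

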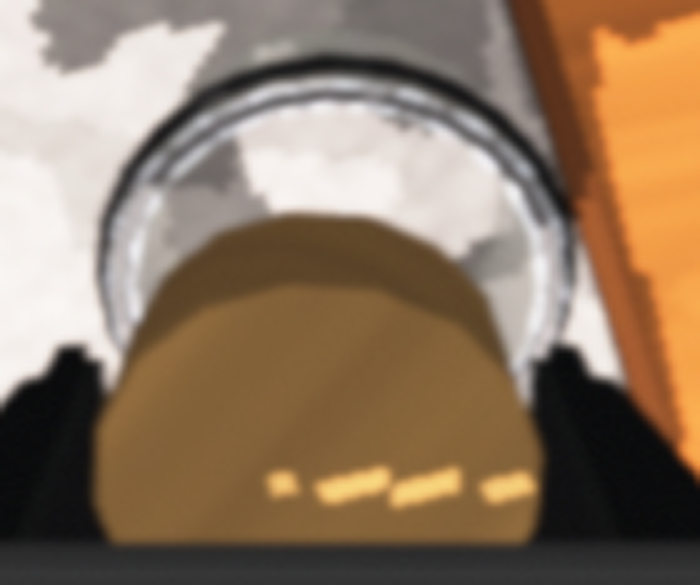

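```bash
python3 - <<'E'
from h import *
s=dict(eef_pos=np.array([504.56,-221.35,141.84]),tcp_rot=np.array([-1.571,0,1.334]))
p=wray(327.8,207.0,62,s); ax=np.array([np.cos(1.334),np.sin(1.334)]); n=np.array([ax[1],-ax[0]])
print(p, p[:2]+30*n,p[:2]-30*n)
for u,v in [(280.7,248),(374.5,248)]: print(wray(u,v,62,s))
E
```

```text
[ 476.16 -212.29   62.  ] [ 505.33 -219.33] [ 447.   -205.26]
[ 494.72 -247.46   62.  ]
[ 508.67 -189.52   62.  ]
```

jog_arm:
  series:
    - {"dx": -0.0005,"dy": -0.0003,"dz": -0.02,"rx": 0,"ry": 0,"rz": 0,"gripper": 0.2}
    - {"dx": 0,"dy": 0,"dz": -0.02,"rx": 0,"ry": 0,"rz": 0,"gripper": 0.2}
    - {"dx": 0,"dy": 0,"dz": -0.014,"rx": 0,"ry": 0,"rz": 0,"gripper": 0.2}
    - {"dx": 0,"dy": 0,"dz": -0.01,"rx": 0,"ry": 0,"rz": 0,"gripper": 0.2}
    - {"dx": 0,"dy": 0,"dz": 0,"rx": 0,"ry": 0,"rz": 0,"gripper": 0.2}
    - {"dx": 0,"dy": 0,"dz": 0,"rx": 0,"ry": 0,"rz": 0,"gripper": 0.2}
    - {"dx": 0,"dy": 0,"dz": 0,"rx": 0,"ry": 0,"rz": 0,"gripper": 0.2}

```text
t: 5.35
eef_pos: [505.6, -219.0, 78.4]
tcp_rot: [-1.572, 0.0, 1.337]
ft_force: [0.3, -0.4, -0.7]
opening: 0.414
```

jog_arm:
  series:
    - {"dx": 0,"dy": 0,"dz": 0,"rx": 0,"ry": 0,"rz": 0,"gripper": 0.75}
    - {"dx": 0,"dy": 0,"dz": 0,"rx": 0,"ry": 0,"rz": 0,"gripper": 0.75}
    - {"dx": 0,"dy": 0,"dz": 0,"rx": 0,"ry": 0,"rz": 0,"gripper": 0.75}
    - {"dx": 0,"dy": 0,"dz": 0.02,"rx": 0,"ry": 0,"rz": 0,"gripper": 0.75}
    - {"dx": 0,"dy": 0,"dz": 0.04,"rx": 0,"ry": 0,"rz": 0,"gripper": 0.75}
    - {"dx": 0.003,"dy": 0.03,"dz": 0.02,"rx": 0,"ry": 0,"rz": 0,"gripper": 0.75}
    - {"dx": 0.003,"dy": 0.03,"dz": 0,"rx": 0,"ry": 0,"rz": 0,"gripper": 0.75}
    - {"dx": 0.003,"dy": 0.03,"dz": 0,"rx": 0,"ry": 0,"rz": 0,"gripper": 0.75}

```text
t: 6.15
eef_pos: [514.3, -128.4, 158.6]
tcp_rot: [-1.573, 0.0, 1.336]
ft_force: [0.8, -0.4, -0.5]
opening: 0.753
```

```bash
python3 - <<'E'
from h import *
im=env.read_camera("side")[:,:,::-1]
s=env.state();print(s["t"],s["eef_pos"],s["opening"])
a=im[290:420,220:380];cv2.imwrite("pics/s3c.png",cv2.resize(a,None,fx=4.5,fy=4.5,interpolation=cv2.INTER_CUBIC))
E
```

```text
6.2 [ 514.03 -124.84  158.26] 0.7457227919158707
```

View pics/s3c.png

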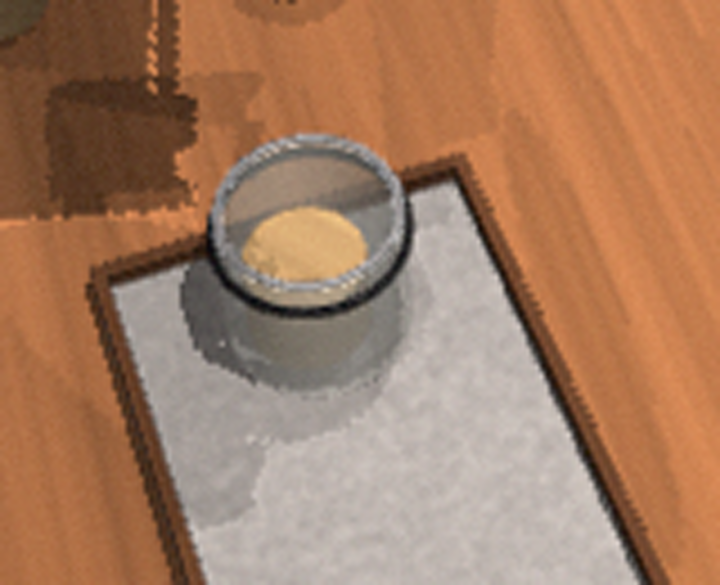

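jog_arm:
  series:
    - {"dx": 0.004,"dy": 0.035,"dz": 0,"rx": 0,"ry": 0,"rz": 0,"gripper": 0.75}
    - {"dx": 0.004,"dy": 0.035,"dz": 0,"rx": 0,"ry": 0,"rz": 0,"gripper": 0.75}
    - {"dx": 0.004,"dy": 0.035,"dz": 0,"rx": 0,"ry": 0,"rz": 0,"gripper": 0.75}
    - {"dx": 0.004,"dy": 0.035,"dz": 0,"rx": 0,"ry": 0,"rz": 0,"gripper": 0.75}
    - {"dx": 0.003,"dy": 0.03,"dz": 0,"rx": 0,"ry": 0,"rz": 0,"gripper": 0.75}
    - {"dx": 0.002,"dy": 0.021,"dz": -0.02,"rx": 0,"ry": 0,"rz": 0,"gripper": 0.75}
    - {"dx": 0,"dy": 0,"dz": -0.035,"rx": 0,"ry": 0,"rz": 0,"gripper": 0.75}
    - {"dx": 0,"dy": 0,"dz": -0.03,"rx": 0,"ry": 0,"rz": 0,"gripper": 0.75}
    - {"dx": 0,"dy": 0,"dz": -0.02,"rx": 0,"ry": 0,"rz": 0,"gripper": 0.75}
    - {"dx": 0,"dy": 0,"dz": 0,"rx": 0,"ry": 0,"rz": 0,"gripper": 0.75}
    - {"dx": 0,"dy": 0,"dz": 0,"rx": 0,"ry": 0,"rz": 0,"gripper": 0.75}

```text
t: 7.3
eef_pos: [535.4, 61.8, 53.0]
tcp_rot: [-1.571, -0.0, 1.337]
ft_force: [0.5, -0.4, 0.5]
opening: 0.751
```

```bash
python3 - <<'E'
from h import *
s=env.state();im=env.read_camera("wrist")[:,:,::-1]
print(s["t"],s["eef_pos"],s["opening"]); cv2.imwrite("pics/w4.png",im)
E
```

```text
7.3 [535.36  61.75  53.  ] 0.7509009922094012
```

View pics/w4.png

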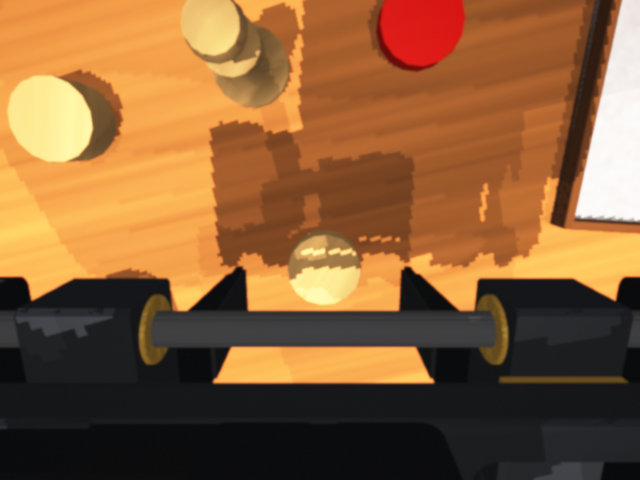

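Disc 14 is centred at (325,270) between the fingers. Down 37 mm to TCP z = 16 and grip.

jog_arm:
  series:
    - {"dx": 0,"dy": 0,"dz": -0.018,"rx": 0,"ry": 0,"rz": 0,"gripper": 0.75}
    - {"dx": 0,"dy": 0,"dz": -0.012,"rx": 0,"ry": 0,"rz": 0,"gripper": 0.75}
    - {"dx": 0,"dy": 0,"dz": -0.007,"rx": 0,"ry": 0,"rz": 0,"gripper": 0.75}
    - {"dx": 0,"dy": 0,"dz": 0,"rx": 0,"ry": 0,"rz": 0,"gripper": 0.75}
    - {"dx": 0,"dy": 0,"dz": 0,"rx": 0,"ry": 0,"rz": 0,"gripper": 0.3}
    - {"dx": 0,"dy": 0,"dz": 0,"rx": 0,"ry": 0,"rz": 0,"gripper": 0.2}
    - {"dx": 0,"dy": 0,"dz": 0,"rx": 0,"ry": 0,"rz": 0,"gripper": 0.2}
    - {"dx": 0,"dy": 0,"dz": 0,"rx": 0,"ry": 0,"rz": 0,"gripper": 0.2}
    - {"dx": 0,"dy": 0,"dz": 0,"rx": 0,"ry": 0,"rz": 0,"gripper": 0.2}

```text
t: 8.25
eef_pos: [535.3, 61.9, 15.9]
tcp_rot: [-1.571, -0.0, 1.337]
ft_force: [-0.7, -0.5, 3.0]
opening: 0.41
```

jog_arm:
  series:
    - {"dx": 0,"dy": 0,"dz": 0.02,"rx": 0,"ry": 0,"rz": 0,"gripper": 0.2}
    - {"dx": 0,"dy": 0,"dz": 0.04,"rx": 0,"ry": 0,"rz": 0,"gripper": 0.2}
    - {"dx": 0,"dy": 0,"dz": 0.04,"rx": 0,"ry": 0,"rz": 0,"gripper": 0.2}
    - {"dx": -0.002,"dy": -0.02,"dz": 0.01,"rx": 0,"ry": 0,"rz": 0,"gripper": 0.2}
    - {"dx": -0.004,"dy": -0.04,"dz": 0,"rx": 0,"ry": 0,"rz": 0,"gripper": 0.2}
    - {"dx": -0.004,"dy": -0.04,"dz": 0,"rx": 0,"ry": 0,"rz": 0,"gripper": 0.2}
    - {"dx": -0.004,"dy": -0.04,"dz": 0,"rx": 0,"ry": 0,"rz": 0,"gripper": 0.2}
    - {"dx": -0.004,"dy": -0.04,"dz": 0,"rx": 0,"ry": 0,"rz": 0,"gripper": 0.2}
    - {"dx": -0.004,"dy": -0.04,"dz": 0,"rx": 0,"ry": 0,"rz": 0,"gripper": 0.2}
    - {"dx": -0.004,"dy": -0.035,"dz": 0,"rx": 0,"ry": 0,"rz": 0,"gripper": 0.2}
    - {"dx": -0.004,"dy": -0.026,"dz": 0,"rx": 0,"ry": 0,"rz": 0,"gripper": 0.2}
    - {"dx": 0,"dy": 0,"dz": 0,"rx": 0,"ry": 0,"rz": 0,"gripper": 0.2}

```text
t: 9.45
eef_pos: [504.8, -221.9, 125.6]
tcp_rot: [-1.571, 0.0, 1.334]
ft_force: [-0.1, -0.0, -0.3]
opening: 0.412
```

jog_arm:
  series:
    - {"dx": 0,"dy": 0,"dz": 0,"rx": 0,"ry": 0,"rz": 0,"gripper": 0.2}
    - {"dx": 0,"dy": 0,"dz": -0.02,"rx": 0,"ry": 0,"rz": 0,"gripper": 0.2}
    - {"dx": 0,"dy": 0,"dz": -0.02,"rx": 0,"ry": 0,"rz": 0,"gripper": 0.2}
    - {"dx": 0,"dy": 0,"dz": -0.007,"rx": 0,"ry": 0,"rz": 0,"gripper": 0.2}
    - {"dx": 0,"dy": 0,"dz": 0,"rx": 0,"ry": 0,"rz": 0,"gripper": 0.2}
    - {"dx": 0,"dy": 0,"dz": 0,"rx": 0,"ry": 0,"rz": 0,"gripper": 0.2}
    - {"dx": 0,"dy": 0,"dz": 0,"rx": 0,"ry": 0,"rz": 0,"gripper": 0.2}

```text
t: 10.15
eef_pos: [505.6, -219.0, 79.5]
tcp_rot: [-1.572, 0.0, 1.337]
ft_force: [-0.3, 0.9, 0.0]
opening: 0.408
```

```bash
python3 - <<'E'
from h import *
s=env.state();im=env.read_camera("wrist")[:,:,::-1]
print(s["t"],s["eef_pos"],s["opening"],s["ft_force"]); 
a=im[190:330,240:420];cv2.imwrite("pics/w5.png",cv2.resize(a,None,fx=4,fy=4))
im=env.read_camera("side")[:,:,::-1]
a=im[270:400,220:380];cv2.imwrite("pics/s5c.png",cv2.resize(a,None,fx=4,fy=4))
E
```

```text
10.15 [ 505.59 -219.     79.5 ] 0.4081170567705923 [-0.34  0.95  0.05]
```

View pics/w5.png

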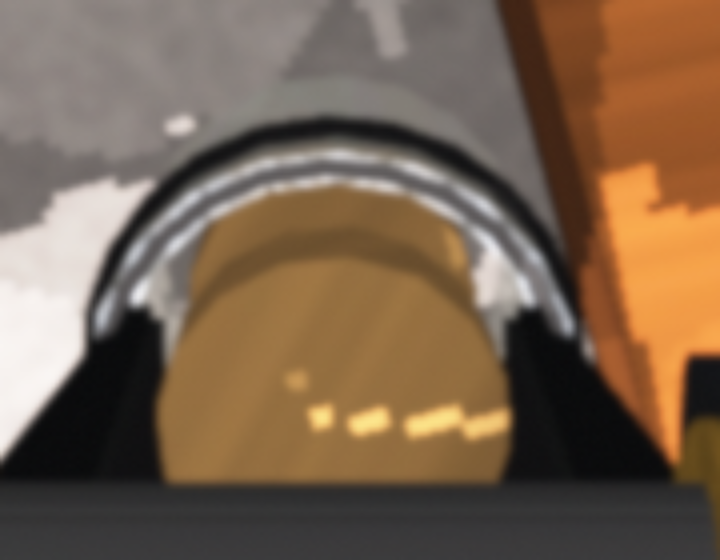

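View pics/s5c.png

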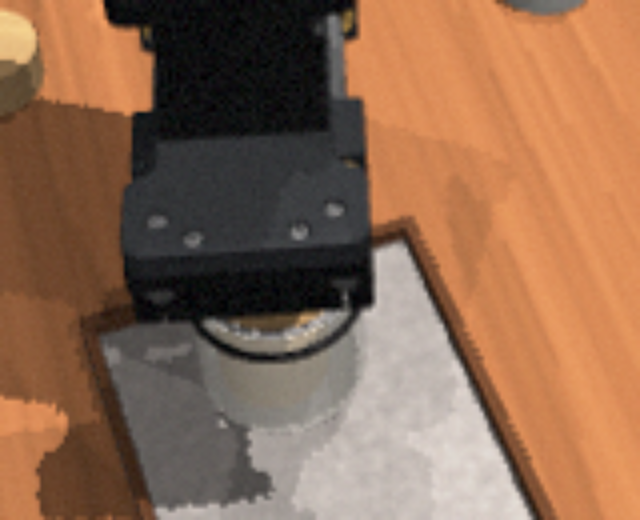

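jog_arm:
  series:
    - {"dx": 0,"dy": 0,"dz": -0.0035,"rx": 0,"ry": 0,"rz": 0,"gripper": 0.2}
    - {"dx": 0,"dy": 0,"dz": 0,"rx": 0,"ry": 0,"rz": 0,"gripper": 0.2}
    - {"dx": 0,"dy": 0,"dz": 0,"rx": 0,"ry": 0,"rz": 0,"gripper": 0.75}
    - {"dx": 0,"dy": 0,"dz": 0,"rx": 0,"ry": 0,"rz": 0,"gripper": 0.75}
    - {"dx": 0,"dy": 0,"dz": 0,"rx": 0,"ry": 0,"rz": 0,"gripper": 0.75}
    - {"dx": 0,"dy": 0,"dz": 0.02,"rx": 0,"ry": 0,"rz": 0,"gripper": 0.75}
    - {"dx": 0,"dy": 0,"dz": 0.03,"rx": 0,"ry": 0,"rz": 0,"gripper": 0.75}
    - {"dx": 0.008,"dy": 0.036,"dz": 0.02,"rx": 0,"ry": 0,"rz": 0,"gripper": 0.85}
    - {"dx": 0.01,"dy": 0.042,"dz": 0,"rx": 0,"ry": 0,"rz": 0,"gripper": 0.85}
    - {"dx": 0.01,"dy": 0.042,"dz": 0,"rx": 0,"ry": 0,"rz": 0,"gripper": 0.85}
    - {"dx": 0.0095,"dy": 0.038,"dz": 0,"rx": 0,"ry": 0,"rz": 0,"gripper": 0.85}
    - {"dx": 0,"dy": 0,"dz": -0.02,"rx": 0,"ry": 0,"rz": 0,"gripper": 0.85}

```text
t: 11.45
eef_pos: [544.3, -57.6, 126.9]
tcp_rot: [-1.575, -0.001, 1.341]
ft_force: [0.6, -1.3, 0.3]
opening: 0.851
```

jog_arm:
  series:
    - {"dx": 0,"dy": 0,"dz": -0.03,"rx": 0,"ry": 0,"rz": 0,"gripper": 0.85}
    - {"dx": 0,"dy": 0,"dz": -0.02,"rx": 0,"ry": 0,"rz": 0,"gripper": 0.85}
    - {"dx": 0,"dy": 0,"dz": 0,"rx": 0,"ry": 0,"rz": 0,"gripper": 0.85}
    - {"dx": 0,"dy": 0,"dz": 0,"rx": 0,"ry": 0,"rz": 0,"gripper": 0.85}

```text
t: 11.85
eef_pos: [542.8, -61.1, 75.5]
tcp_rot: [-1.57, -0.0, 1.337]
ft_force: [-0.7, -0.2, -0.7]
opening: 0.846
```

```bash
python3 - <<'E'
from h import *
s=env.state();im=env.read_camera("wrist")[:,:,::-1]
print(s["t"],s["eef_pos"],s["opening"],s["ft_force"]); cv2.imwrite("pics/w6.png",im)
im=env.read_camera("side")[:,:,::-1]
a=im[200:400,180:400];cv2.imwrite("pics/s6c.png",cv2.resize(a,None,fx=3,fy=3))
E
```

```text
11.85 [542.79 -61.14  75.48] 0.8458716925087308 [-0.67 -0.2  -0.7 ]
```

View pics/w6.png

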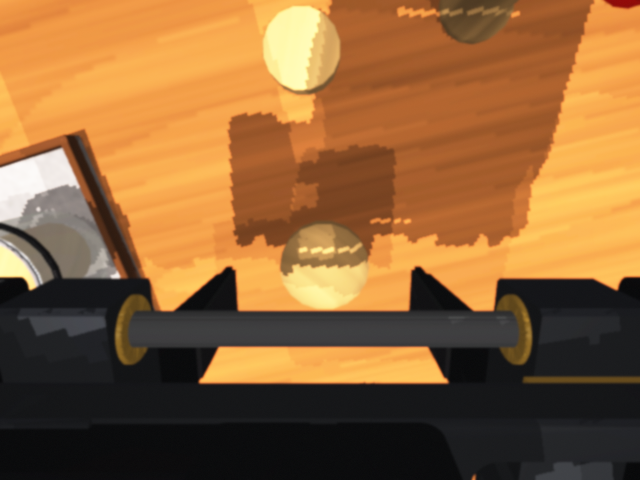

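View pics/s6c.png

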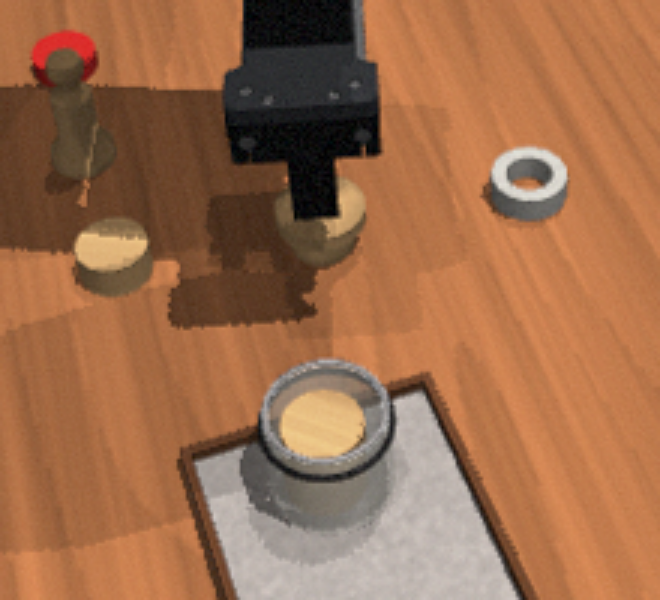

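jog_arm:
  series:
    - {"dx": 0,"dy": 0,"dz": -0.025,"rx": 0,"ry": 0,"rz": 0,"gripper": 0.85}
    - {"dx": 0,"dy": 0,"dz": -0.02,"rx": 0,"ry": 0,"rz": 0,"gripper": 0.85}
    - {"dx": 0,"dy": 0,"dz": -0.0135,"rx": 0,"ry": 0,"rz": 0,"gripper": 0.85}
    - {"dx": 0,"dy": 0,"dz": 0,"rx": 0,"ry": 0,"rz": 0,"gripper": 0.85}
    - {"dx": 0,"dy": 0,"dz": 0,"rx": 0,"ry": 0,"rz": 0,"gripper": 0.4}
    - {"dx": 0,"dy": 0,"dz": 0,"rx": 0,"ry": 0,"rz": 0,"gripper": 0.3}
    - {"dx": 0,"dy": 0,"dz": 0,"rx": 0,"ry": 0,"rz": 0,"gripper": 0.3}
    - {"dx": 0,"dy": 0,"dz": 0,"rx": 0,"ry": 0,"rz": 0,"gripper": 0.3}
    - {"dx": 0,"dy": 0,"dz": 0,"rx": 0,"ry": 0,"rz": 0,"gripper": 0.3}

```text
t: 12.85
eef_pos: [542.9, -61.1, 17.1]
tcp_rot: [-1.572, -0.0, 1.337]
ft_force: [-0.3, 1.0, 4.7]
opening: 0.514
```

jog_arm:
  series:
    - {"dx": 0,"dy": 0,"dz": 0.02,"rx": 0,"ry": 0,"rz": 0,"gripper": 0.3}
    - {"dx": 0,"dy": 0,"dz": 0.04,"rx": 0,"ry": 0,"rz": 0,"gripper": 0.3}
    - {"dx": 0,"dy": 0,"dz": 0.04,"rx": 0,"ry": 0,"rz": 0,"gripper": 0.3}
    - {"dx": -0.002,"dy": -0.02,"dz": 0.01,"rx": 0,"ry": 0,"rz": 0,"gripper": 0.3}
    - {"dx": -0.004,"dy": -0.04,"dz": 0,"rx": 0,"ry": 0,"rz": 0,"gripper": 0.3}
    - {"dx": -0.005,"dy": -0.04,"dz": 0,"rx": 0,"ry": 0,"rz": 0,"gripper": 0.3}
    - {"dx": -0.005,"dy": -0.04,"dz": 0,"rx": 0,"ry": 0,"rz": 0,"gripper": 0.3}
    - {"dx": -0.005,"dy": -0.04,"dz": 0,"rx": 0,"ry": 0,"rz": 0,"gripper": 0.3}
    - {"dx": -0.005,"dy": -0.04,"dz": 0,"rx": 0,"ry": 0,"rz": 0,"gripper": 0.3}
    - {"dx": -0.005,"dy": -0.047,"dz": 0,"rx": 0,"ry": 0,"rz": 0,"gripper": 0.3}
    - {"dx": 0,"dy": 0,"dz": 0,"rx": 0,"ry": 0,"rz": 0,"gripper": 0.3}
    - {"dx": 0,"dy": 0,"dz": 0,"rx": 0,"ry": 0,"rz": 0,"gripper": 0.3}

```text
t: 14.05
eef_pos: [511.1, -328.7, 126.3]
tcp_rot: [-1.57, -0.001, 1.335]
ft_force: [-0.5, 1.2, 0.0]
opening: 0.516
```

jog_arm:
  series:
    - {"dx": 0,"dy": 0,"dz": -0.03,"rx": 0,"ry": 0,"rz": 0,"gripper": 0.3}
    - {"dx": 0,"dy": 0,"dz": -0.04,"rx": 0,"ry": 0,"rz": 0,"gripper": 0.3}
    - {"dx": 0,"dy": 0,"dz": -0.015,"rx": 0,"ry": 0,"rz": 0,"gripper": 0.3}
    - {"dx": 0,"dy": 0,"dz": 0,"rx": 0,"ry": 0,"rz": 0,"gripper": 0.3}
    - {"dx": 0,"dy": 0,"dz": 0,"rx": 0,"ry": 0,"rz": 0,"gripper": 0.3}

```text
t: 14.55
eef_pos: [512.3, -327.7, 42.6]
tcp_rot: [-1.571, 0.0, 1.338]
ft_force: [-0.4, -0.3, 0.3]
opening: 0.516
```

```bash
python3 - <<'E'
from h import *
s=env.state();im=env.read_camera("wrist")[:,:,::-1]
print(s["t"],s["eef_pos"],s["opening"],s["ft_force"]); cv2.imwrite("pics/w7.png",im)
im=env.read_camera("side")[:,:,::-1]
a=im[280:480,180:400];cv2.imwrite("pics/s7c.png",cv2.resize(a,None,fx=3,fy=3))
E
```

```text
14.55 [ 512.27 -327.74   42.64] 0.5162471640271805 [-0.36 -0.25  0.27]
```

View pics/w7.png

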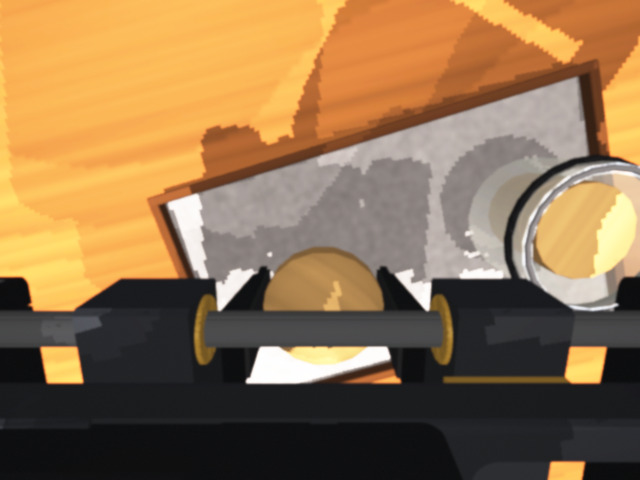

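View pics/s7c.png

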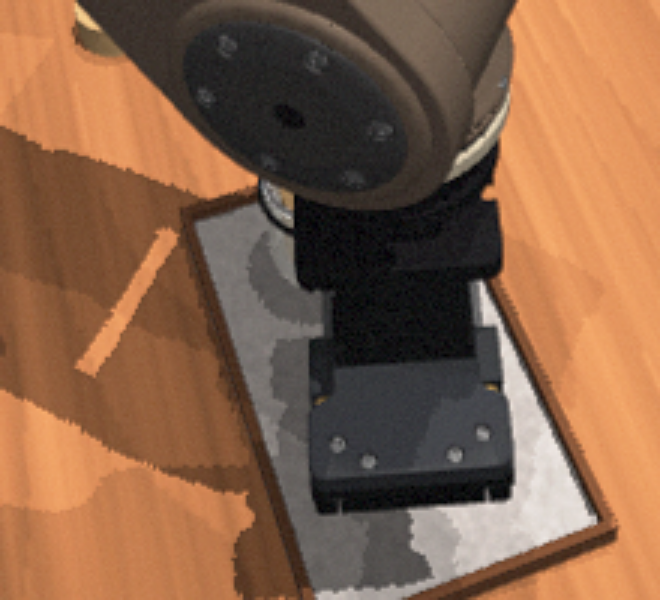

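jog_arm:
  series:
    - {"dx": 0,"dy": 0,"dz": -0.01,"rx": 0,"ry": 0,"rz": 0,"gripper": 0.3}
    - {"dx": 0,"dy": 0,"dz": -0.006,"rx": 0,"ry": 0,"rz": 0,"gripper": 0.3}
    - {"dx": 0,"dy": 0,"dz": -0.003,"rx": 0,"ry": 0,"rz": 0,"gripper": 0.3}
    - {"dx": 0,"dy": 0,"dz": 0,"rx": 0,"ry": 0,"rz": 0,"gripper": 0.3}
    - {"dx": 0,"dy": 0,"dz": 0,"rx": 0,"ry": 0,"rz": 0,"gripper": 0.3}

```text
t: 15.15
eef_pos: [511.5, -328.0, 23.1]
tcp_rot: [-1.57, -0.0, 1.337]
ft_force: [-2.4, 1.8, 7.3]
opening: 0.516
```

jog_arm:
  series:
    - {"dx": 0,"dy": 0,"dz": 0,"rx": 0,"ry": 0,"rz": 0,"gripper": 0.72}
    - {"dx": 0,"dy": 0,"dz": 0,"rx": 0,"ry": 0,"rz": 0,"gripper": 0.72}
    - {"dx": 0,"dy": 0,"dz": 0,"rx": 0,"ry": 0,"rz": 0,"gripper": 0.72}
    - {"dx": 0,"dy": 0,"dz": 0.02,"rx": 0,"ry": 0,"rz": 0,"gripper": 0.72}
    - {"dx": 0,"dy": 0,"dz": 0.04,"rx": 0,"ry": 0,"rz": 0,"gripper": 0.72}
    - {"dx": 0,"dy": 0,"dz": 0.04,"rx": 0,"ry": 0,"rz": 0,"gripper": 0.72}
    - {"dx": 0,"dy": 0,"dz": 0.03,"rx": 0,"ry": 0,"rz": 0,"gripper": 0.72}
    - {"dx": -0.006,"dy": 0.03,"dz": 0,"rx": 0,"ry": 0,"rz": 0,"gripper": 0.72}
    - {"dx": -0.009,"dy": 0.04,"dz": 0,"rx": 0,"ry": 0,"rz": 0,"gripper": 0.72}
    - {"dx": -0.009,"dy": 0.04,"dz": 0,"rx": 0,"ry": 0,"rz": 0,"gripper": 0.72}
    - {"dx": -0.009,"dy": 0.04,"dz": 0,"rx": 0,"ry": 0,"rz": 0,"gripper": 0.72}
    - {"dx": -0.009,"dy": 0.04,"dz": 0,"rx": 0,"ry": 0,"rz": 0,"gripper": 0.72}

```text
t: 16.35
eef_pos: [469.1, -136.7, 152.6]
tcp_rot: [-1.571, -0.0, 1.337]
ft_force: [0.9, -0.1, 0.8]
opening: 0.72
```

jog_arm:
  series:
    - {"dx": -0.009,"dy": 0.04,"dz": 0,"rx": 0,"ry": 0,"rz": 0,"gripper": 0.6}
    - {"dx": -0.009,"dy": 0.04,"dz": 0,"rx": 0,"ry": 0,"rz": 0,"gripper": 0.6}
    - {"dx": -0.009,"dy": 0.04,"dz": 0,"rx": 0,"ry": 0,"rz": 0,"gripper": 0.6}
    - {"dx": -0.009,"dy": 0.04,"dz": 0,"rx": 0,"ry": 0,"rz": 0,"gripper": 0.6}
    - {"dx": -0.007,"dy": 0.028,"dz": 0,"rx": 0,"ry": 0,"rz": 0,"gripper": 0.6}
    - {"dx": 0,"dy": 0,"dz": 0,"rx": 0,"ry": 0,"rz": 0,"gripper": 0.6}
    - {"dx": 0,"dy": 0,"dz": 0,"rx": 0,"ry": 0,"rz": 0,"gripper": 0.6}

```text
t: 17.05
eef_pos: [426.8, 50.2, 152.7]
tcp_rot: [-1.571, -0.0, 1.339]
ft_force: [-0.0, 0.4, 0.5]
opening: 0.602
```

```bash
python3 - <<'E'
from h import *
s=env.state();im=env.read_camera("wrist")[:,:,::-1]
print(s["t"],s["eef_pos"],s["opening"],s["joints"]); cv2.imwrite("pics/w8.png",im)
im=env.read_camera("side")[:,:,::-1]
a=im[180:480,160:400];cv2.imwrite("pics/s8c.png",cv2.resize(a,None,fx=2,fy=2))
E
```

```text
17.05 [426.79  50.24 152.74] 0.6015897341496393 [-0.04  0.33  2.1   0.    0.71 -1.38]
```

View pics/w8.png

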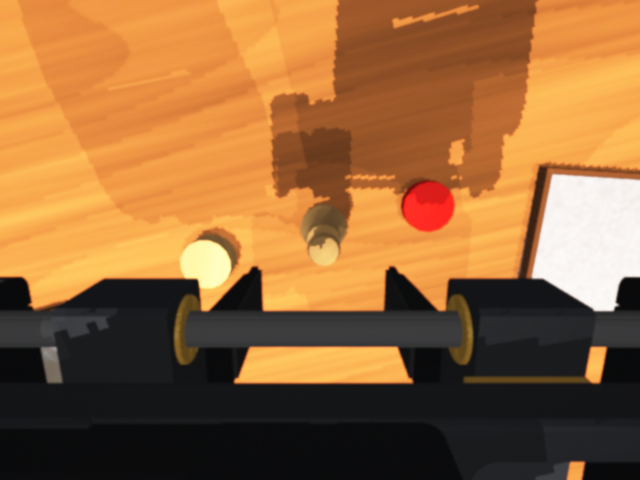

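View pics/s8c.png

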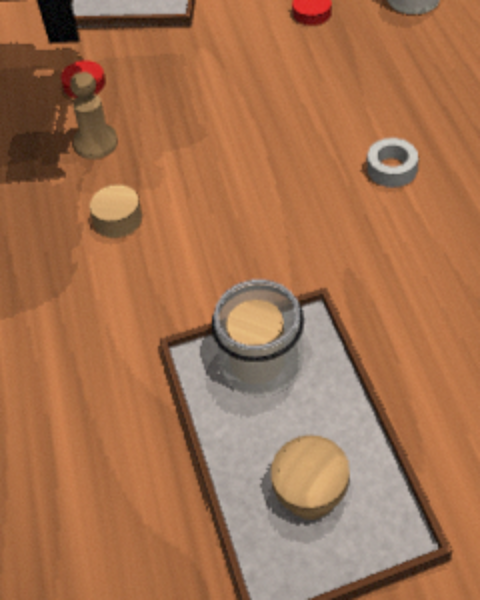

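jog_arm:
  series:
    - {"dx": 0,"dy": 0,"dz": -0.03,"rx": 0,"ry": 0,"rz": 0,"gripper": 0.6}
    - {"dx": 0,"dy": 0,"dz": -0.03,"rx": 0,"ry": 0,"rz": 0,"gripper": 0.6}
    - {"dx": 0,"dy": 0,"dz": -0.03,"rx": 0,"ry": 0,"rz": 0,"gripper": 0.6}
    - {"dx": 0,"dy": 0,"dz": -0.02,"rx": 0,"ry": 0,"rz": 0,"gripper": 0.6}
    - {"dx": 0,"dy": 0,"dz": -0.01,"rx": 0,"ry": 0,"rz": 0,"gripper": 0.6}
    - {"dx": 0,"dy": 0,"dz": 0,"rx": 0,"ry": 0,"rz": 0,"gripper": 0.6}
    - {"dx": 0,"dy": 0,"dz": 0,"rx": 0,"ry": 0,"rz": 0,"gripper": 0.3}
    - {"dx": 0,"dy": 0,"dz": 0,"rx": 0,"ry": 0,"rz": 0,"gripper": 0.1}
    - {"dx": 0,"dy": 0,"dz": 0,"rx": 0,"ry": 0,"rz": 0,"gripper": 0.1}
    - {"dx": 0,"dy": 0,"dz": 0,"rx": 0,"ry": 0,"rz": 0,"gripper": 0.1}
    - {"dx": 0,"dy": 0,"dz": 0,"rx": 0,"ry": 0,"rz": 0,"gripper": 0.1}

```text
t: 18.25
eef_pos: [426.8, 50.0, 33.0]
tcp_rot: [-1.572, -0.0, 1.337]
ft_force: [-0.1, 0.3, 3.9]
opening: 0.245
```

jog_arm:
  series:
    - {"dx": 0,"dy": 0,"dz": 0.02,"rx": 0,"ry": 0,"rz": 0,"gripper": 0.1}
    - {"dx": 0,"dy": 0,"dz": 0.03,"rx": 0,"ry": 0,"rz": 0,"gripper": 0.1}
    - {"dx": 0,"dy": 0,"dz": 0.03,"rx": 0,"ry": 0,"rz": 0,"gripper": 0.1}
    - {"dx": 0.008,"dy": 0.025,"dz": 0,"rx": 0,"ry": 0,"rz": 0,"gripper": 0.1}
    - {"dx": 0.012,"dy": 0.036,"dz": 0,"rx": 0,"ry": 0,"rz": 0,"gripper": 0.1}
    - {"dx": 0.012,"dy": 0.036,"dz": 0,"rx": 0,"ry": 0,"rz": 0,"gripper": 0.1}
    - {"dx": 0.012,"dy": 0.036,"dz": 0,"rx": 0,"ry": 0,"rz": 0,"gripper": 0.1}
    - {"dx": 0.012,"dy": 0.036,"dz": 0,"rx": 0,"ry": 0,"rz": 0,"gripper": 0.1}
    - {"dx": 0.012,"dy": 0.036,"dz": 0,"rx": 0,"ry": 0,"rz": 0,"gripper": 0.1}
    - {"dx": 0.012,"dy": 0.036,"dz": 0,"rx": 0,"ry": 0,"rz": 0,"gripper": 0.1}
    - {"dx": 0.012,"dy": 0.036,"dz": 0,"rx": 0,"ry": 0,"rz": 0,"gripper": 0.1}
    - {"dx": 0.008,"dy": 0.03,"dz": 0,"rx": 0,"ry": 0,"rz": 0,"gripper": 0.1}

```text
t: 19.45
eef_pos: [526.9, 358.9, 112.6]
tcp_rot: [-1.571, -0.0, 1.338]
ft_force: [-0.4, -0.4, 0.0]
opening: 0.25
```

jog_arm:
  series:
    - {"dx": 0.0052,"dy": 0.021,"dz": 0,"rx": 0,"ry": 0,"rz": 0,"gripper": 0.1}
    - {"dx": 0,"dy": 0,"dz": 0,"rx": 0,"ry": 0,"rz": 0,"gripper": 0.1}
    - {"dx": 0,"dy": 0,"dz": -0.03,"rx": 0,"ry": 0,"rz": 0,"gripper": 0.1}
    - {"dx": 0,"dy": 0,"dz": -0.02,"rx": 0,"ry": 0,"rz": 0,"gripper": 0.1}
    - {"dx": 0,"dy": 0,"dz": 0,"rx": 0,"ry": 0,"rz": 0,"gripper": 0.1}
    - {"dx": 0,"dy": 0,"dz": 0,"rx": 0,"ry": 0,"rz": 0,"gripper": 0.1}

```text
t: 20.05
eef_pos: [531.9, 377.5, 63.0]
tcp_rot: [-1.57, 0.0, 1.337]
ft_force: [-0.6, 0.2, 0.6]
opening: 0.246
```

```bash
python3 - <<'E'
from h import *
s=env.state();im=env.read_camera("wrist")[:,:,::-1]
print(s["t"],s["eef_pos"],s["opening"],s["joints"]); cv2.imwrite("pics/w9.png",im)
im=env.read_camera("side")[:,:,::-1]
a=im[80:230,160:360];cv2.imwrite("pics/s9c.png",cv2.resize(a,None,fx=3,fy=3))
E
```

```text
20.05 [531.89 377.48  63.02] 0.24645095435992348 [ 0.52  0.71  1.63  0.    0.8  -0.82]
```

View pics/w9.png

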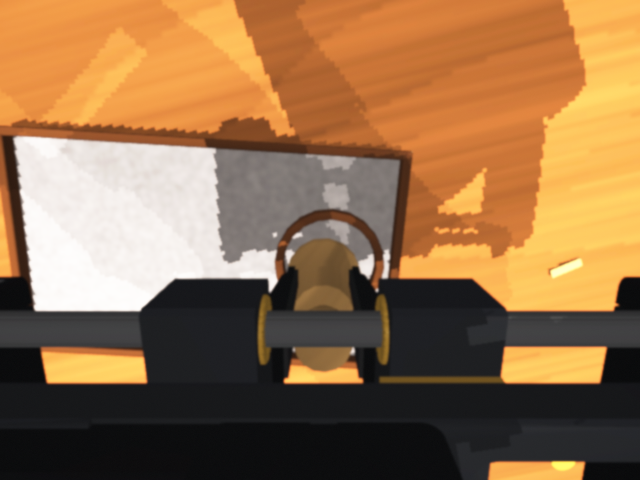

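View pics/s9c.png

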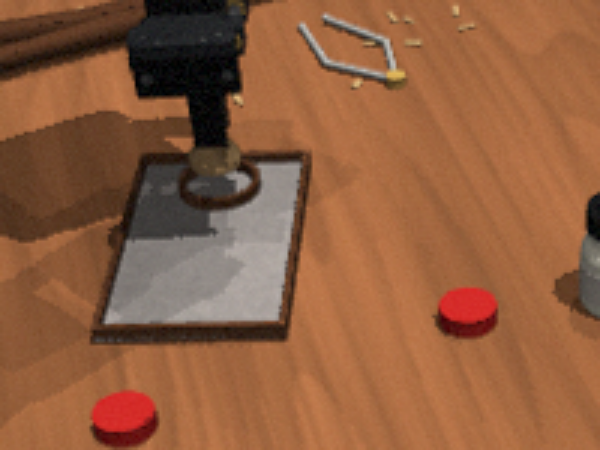

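```bash
python3 - <<'E'
from h import *
a=cv2.imread("pics/w9.png")[195:325,255:405];cv2.imwrite("pics/w9c.png",cv2.resize(a,None,fx=5,fy=5,interpolation=cv2.INTER_CUBIC))
for z in [16]:
  for u,v in [(275,258),(384,258),(329.5,210)]: print(wray(u,v,z))
p=wray(329.5,210,16)[:2];n=np.array([np.sin(1.337),-np.cos(1.337)]);print(p+31*n)
E
```

```text
[520.01 352.71  16.  ]
[534.   411.39  16.  ]
[500.86 388.15  16.  ]
[531.02 380.97]
```

View pics/w9c.png

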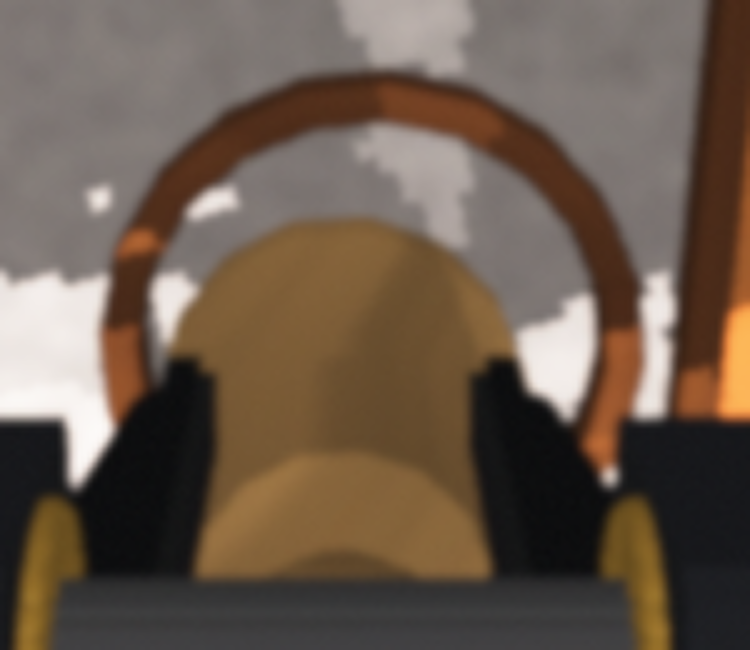

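jog_arm:
  series:
    - {"dx": 0,"dy": 0.0025,"dz": 0,"rx": 0,"ry": 0,"rz": 0,"gripper": 0.1}
    - {"dx": 0,"dy": 0,"dz": -0.01,"rx": 0,"ry": 0,"rz": 0,"gripper": 0.1}
    - {"dx": 0,"dy": 0,"dz": -0.008,"rx": 0,"ry": 0,"rz": 0,"gripper": 0.1}
    - {"dx": 0,"dy": 0,"dz": -0.004,"rx": 0,"ry": 0,"rz": 0,"gripper": 0.1}
    - {"dx": 0,"dy": 0,"dz": -0.0015,"rx": 0,"ry": 0,"rz": 0,"gripper": 0.1}
    - {"dx": 0,"dy": 0,"dz": 0,"rx": 0,"ry": 0,"rz": 0,"gripper": 0.1}
    - {"dx": 0,"dy": 0,"dz": 0,"rx": 0,"ry": 0,"rz": 0,"gripper": 0.1}

```text
t: 20.85
eef_pos: [531.6, 380.2, 39.1]
tcp_rot: [-1.57, 0.001, 1.337]
ft_force: [-2.8, -1.4, 4.3]
opening: 0.247
```

jog_arm:
  series:
    - {"dx": 0,"dy": 0,"dz": 0,"rx": 0,"ry": 0,"rz": 0,"gripper": 0.6}
    - {"dx": 0,"dy": 0,"dz": 0,"rx": 0,"ry": 0,"rz": 0,"gripper": 0.6}
    - {"dx": 0,"dy": 0,"dz": 0,"rx": 0,"ry": 0,"rz": 0,"gripper": 0.6}
    - {"dx": 0,"dy": 0,"dz": 0.02,"rx": 0,"ry": 0,"rz": 0,"gripper": 0.6}
    - {"dx": 0,"dy": 0,"dz": 0.04,"rx": 0,"ry": 0,"rz": 0,"gripper": 0.6}
    - {"dx": 0,"dy": 0,"dz": 0.04,"rx": 0,"ry": 0,"rz": 0,"gripper": 0.6}
    - {"dx": 0,"dy": 0,"dz": 0.02,"rx": 0,"ry": 0,"rz": 0,"gripper": 0.6}
    - {"dx": 0.0102,"dy": -0.0328,"dz": 0,"rx": 0,"ry": 0,"rz": 0,"gripper": 0.75}
    - {"dx": 0.012,"dy": -0.04,"dz": 0,"rx": 0,"ry": 0,"rz": 0,"gripper": 0.75}
    - {"dx": 0.012,"dy": -0.04,"dz": 0,"rx": 0,"ry": 0,"rz": 0,"gripper": 0.75}
    - {"dx": 0.012,"dy": -0.04,"dz": 0,"rx": 0,"ry": 0,"rz": 0,"gripper": 0.75}
    - {"dx": 0.012,"dy": -0.04,"dz": 0,"rx": 0,"ry": 0,"rz": 0,"gripper": 0.75}

```text
t: 22.05
eef_pos: [590.4, 186.0, 159.2]
tcp_rot: [-1.571, -0.0, 1.337]
ft_force: [0.8, 1.2, -0.4]
opening: 0.751
```

jog_arm:
  series:
    - {"dx": 0.012,"dy": -0.04,"dz": 0,"rx": 0,"ry": 0,"rz": 0,"gripper": 0.75}
    - {"dx": 0.012,"dy": -0.04,"dz": 0,"rx": 0,"ry": 0,"rz": 0,"gripper": 0.75}
    - {"dx": 0.012,"dy": -0.04,"dz": 0,"rx": 0,"ry": 0,"rz": 0,"gripper": 0.75}
    - {"dx": 0.012,"dy": -0.04,"dz": 0,"rx": 0,"ry": 0,"rz": 0,"gripper": 0.75}
    - {"dx": 0.012,"dy": -0.04,"dz": 0,"rx": 0,"ry": 0,"rz": 0,"gripper": 0.75}
    - {"dx": 0.012,"dy": -0.03,"dz": 0,"rx": 0,"ry": 0,"rz": 0,"gripper": 0.75}
    - {"dx": 0.012,"dy": -0.02,"dz": -0.02,"rx": 0,"ry": 0,"rz": 0,"gripper": 0.75}
    - {"dx": 0,"dy": 0,"dz": -0.04,"rx": 0,"ry": 0,"rz": 0,"gripper": 0.75}
    - {"dx": 0,"dy": 0,"dz": -0.03,"rx": 0,"ry": 0,"rz": 0,"gripper": 0.75}
    - {"dx": 0,"dy": 0,"dz": 0,"rx": 0,"ry": 0,"rz": 0,"gripper": 0.75}
    - {"dx": 0,"dy": 0,"dz": 0,"rx": 0,"ry": 0,"rz": 0,"gripper": 0.75}

```text
t: 23.15
eef_pos: [674.3, -62.4, 69.6]
tcp_rot: [-1.571, -0.0, 1.337]
ft_force: [0.7, -0.1, -0.2]
opening: 0.75
```

```bash
python3 - <<'E'
from h import *
s=env.state();im=env.read_camera("wrist")[:,:,::-1]
print(s["t"],s["eef_pos"],s["opening"],s["joints"]); cv2.imwrite("pics/w10.png",im)
im=env.read_camera("side")[:,:,::-1]; cv2.imwrite("pics/s10.png",im)
E
```

```text
23.15 [674.32 -62.36  69.57] 0.7495245322416609 [-0.19  0.73  1.55  0.    0.85 -1.53]
```

View pics/w10.png

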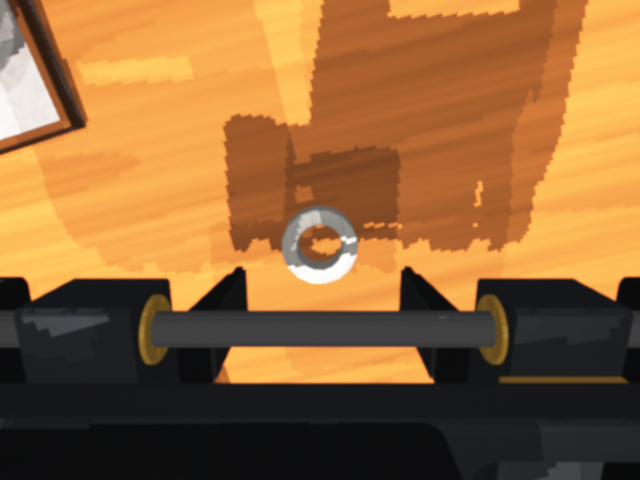

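View pics/s10.png

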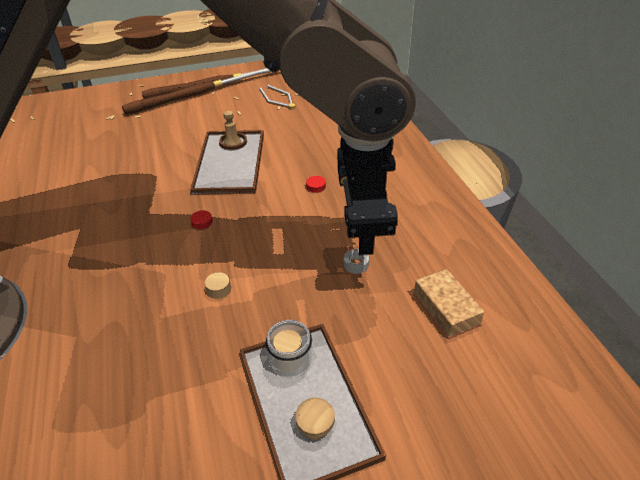

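jog_arm:
  series:
    - {"dx": -0.0105,"dy": 0,"dz": 0,"rx": 0,"ry": 0,"rz": 0,"gripper": 0.75}
    - {"dx": 0,"dy": 0,"dz": -0.02,"rx": 0,"ry": 0,"rz": 0,"gripper": 0.75}
    - {"dx": 0,"dy": 0,"dz": -0.02,"rx": 0,"ry": 0,"rz": 0,"gripper": 0.75}
    - {"dx": 0,"dy": 0,"dz": -0.01,"rx": 0,"ry": 0,"rz": 0,"gripper": 0.75}
    - {"dx": 0,"dy": 0,"dz": -0.005,"rx": 0,"ry": 0,"rz": 0,"gripper": 0.75}
    - {"dx": 0,"dy": 0,"dz": 0,"rx": 0,"ry": 0,"rz": 0,"gripper": 0.75}
    - {"dx": 0,"dy": 0,"dz": 0,"rx": 0,"ry": 0,"rz": 0,"gripper": 0.4}
    - {"dx": 0,"dy": 0,"dz": 0,"rx": 0,"ry": 0,"rz": 0,"gripper": 0.25}
    - {"dx": 0,"dy": 0,"dz": 0,"rx": 0,"ry": 0,"rz": 0,"gripper": 0.25}
    - {"dx": 0,"dy": 0,"dz": 0,"rx": 0,"ry": 0,"rz": 0,"gripper": 0.25}
    - {"dx": 0,"dy": 0,"dz": 0,"rx": 0,"ry": 0,"rz": 0,"gripper": 0.25}

```text
t: 24.35
eef_pos: [663.7, -62.4, 14.5]
tcp_rot: [-1.571, -0.0, 1.337]
ft_force: [0.4, 0.8, 3.2]
opening: 0.459
```

jog_arm:
  series:
    - {"dx": 0,"dy": 0,"dz": 0.02,"rx": 0,"ry": 0,"rz": 0,"gripper": 0.25}
    - {"dx": 0,"dy": 0,"dz": 0.04,"rx": 0,"ry": 0,"rz": 0,"gripper": 0.25}
    - {"dx": 0,"dy": 0,"dz": 0.04,"rx": 0,"ry": 0,"rz": 0,"gripper": 0.25}
    - {"dx": -0.018,"dy": 0.036,"dz": 0,"rx": 0,"ry": 0,"rz": 0,"gripper": 0.25}
    - {"dx": -0.018,"dy": 0.036,"dz": 0,"rx": 0,"ry": 0,"rz": 0,"gripper": 0.25}
    - {"dx": -0.018,"dy": 0.036,"dz": 0,"rx": 0,"ry": 0,"rz": 0,"gripper": 0.25}
    - {"dx": -0.018,"dy": 0.036,"dz": 0,"rx": 0,"ry": 0,"rz": 0,"gripper": 0.25}
    - {"dx": -0.018,"dy": 0.036,"dz": 0,"rx": 0,"ry": 0,"rz": 0,"gripper": 0.25}
    - {"dx": -0.018,"dy": 0.036,"dz": 0,"rx": 0,"ry": 0,"rz": 0,"gripper": 0.25}
    - {"dx": -0.018,"dy": 0.036,"dz": 0,"rx": 0,"ry": 0,"rz": 0,"gripper": 0.25}
    - {"dx": -0.018,"dy": 0.036,"dz": 0,"rx": 0,"ry": 0,"rz": 0,"gripper": 0.25}
    - {"dx": -0.012,"dy": 0.025,"dz": 0,"rx": 0,"ry": 0,"rz": 0,"gripper": 0.25}

```text
t: 25.55
eef_pos: [506.1, 252.5, 114.1]
tcp_rot: [-1.57, 0.0, 1.338]
ft_force: [-0.2, -0.3, -1.6]
opening: 0.455
```

jog_arm:
  series:
    - {"dx": -0.01,"dy": 0.0134,"dz": 0,"rx": 0,"ry": 0,"rz": 0,"gripper": 0.25}
    - {"dx": 0,"dy": 0,"dz": -0.02,"rx": 0,"ry": 0,"rz": 0,"gripper": 0.25}
    - {"dx": 0,"dy": 0,"dz": -0.03,"rx": 0,"ry": 0,"rz": 0,"gripper": 0.25}
    - {"dx": 0,"dy": 0,"dz": -0.015,"rx": 0,"ry": 0,"rz": 0,"gripper": 0.25}
    - {"dx": 0,"dy": 0,"dz": 0,"rx": 0,"ry": 0,"rz": 0,"gripper": 0.25}
    - {"dx": 0,"dy": 0,"dz": 0,"rx": 0,"ry": 0,"rz": 0,"gripper": 0.25}

```text
t: 26.15
eef_pos: [497.8, 263.7, 49.4]
tcp_rot: [-1.571, 0.0, 1.337]
ft_force: [0.2, -0.1, -0.9]
opening: 0.452
```

```bash
python3 - <<'E'
from h import *
s=env.state();im=env.read_camera("wrist")[:,:,::-1]
print(s["t"],s["eef_pos"],s["opening"],s["joints"]); cv2.imwrite("pics/w11.png",im)
im=env.read_camera("side")[:,:,::-1];a=im[80:230,160:360];cv2.imwrite("pics/s11c.png",cv2.resize(a,None,fx=3,fy=3))
E
```

```text
26.15 [497.82 263.7   49.39] 0.4521075753870894 [ 0.37  0.64  1.87  0.    0.63 -0.97]
```

View pics/w11.png

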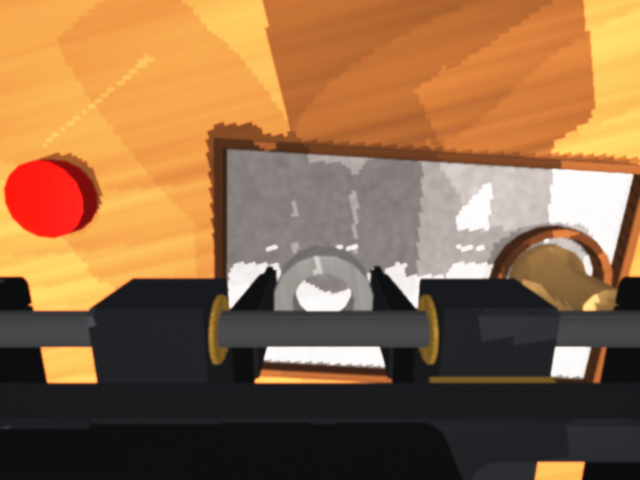

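View pics/s11c.png

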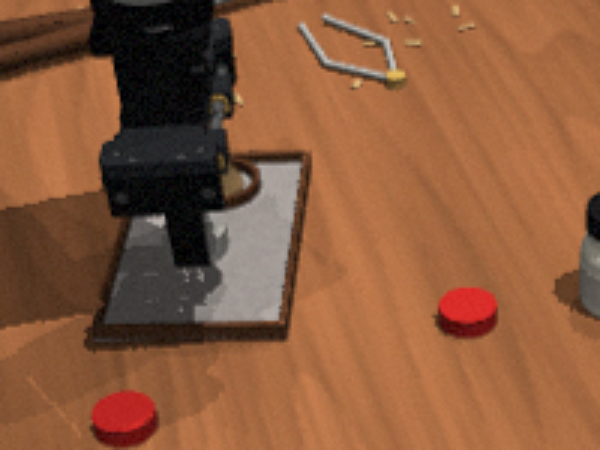

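jog_arm:
  series:
    - {"dx": 0,"dy": 0,"dz": -0.012,"rx": 0,"ry": 0,"rz": 0,"gripper": 0.25}
    - {"dx": 0,"dy": 0,"dz": -0.01,"rx": 0,"ry": 0,"rz": 0,"gripper": 0.25}
    - {"dx": 0,"dy": 0,"dz": -0.005,"rx": 0,"ry": 0,"rz": 0,"gripper": 0.25}
    - {"dx": 0,"dy": 0,"dz": -0.0015,"rx": 0,"ry": 0,"rz": 0,"gripper": 0.25}
    - {"dx": 0,"dy": 0,"dz": 0,"rx": 0,"ry": 0,"rz": 0,"gripper": 0.25}
    - {"dx": 0,"dy": 0,"dz": 0,"rx": 0,"ry": 0,"rz": 0,"gripper": 0.25}

```text
t: 26.85
eef_pos: [497.3, 263.9, 20.5]
tcp_rot: [-1.57, 0.0, 1.337]
ft_force: [-1.8, -1.4, 0.8]
opening: 0.454
```

jog_arm:
  series:
    - {"dx": 0,"dy": 0,"dz": 0,"rx": 0,"ry": 0,"rz": 0,"gripper": 0.6}
    - {"dx": 0,"dy": 0,"dz": 0,"rx": 0,"ry": 0,"rz": 0,"gripper": 0.6}
    - {"dx": 0,"dy": 0,"dz": 0.01,"rx": 0,"ry": 0,"rz": 0,"gripper": 0.6}
    - {"dx": 0,"dy": 0,"dz": 0.03,"rx": 0,"ry": 0,"rz": 0,"gripper": 0.6}
    - {"dx": 0,"dy": 0,"dz": 0.04,"rx": 0,"ry": 0,"rz": 0,"gripper": 0.6}
    - {"dx": 0,"dy": 0,"dz": 0.04,"rx": 0,"ry": 0,"rz": 0,"gripper": 0.6}
    - {"dx": 0,"dy": 0,"dz": 0.04,"rx": 0,"ry": 0,"rz": 0,"gripper": 0.6}
    - {"dx": 0,"dy": 0,"dz": 0.03,"rx": 0,"ry": 0,"rz": 0,"gripper": 0.6}
    - {"dx": -0.02,"dy": 0.03,"dz": 0,"rx": 0,"ry": 0,"rz": 0,"gripper": 0.6}
    - {"dx": -0.025,"dy": 0.035,"dz": 0,"rx": 0,"ry": 0,"rz": 0,"gripper": 0.6}
    - {"dx": -0.025,"dy": 0.035,"dz": 0,"rx": 0,"ry": 0,"rz": 0,"gripper": 0.6}
    - {"dx": -0.025,"dy": 0.035,"dz": 0,"rx": 0,"ry": 0,"rz": 0,"gripper": 0.6}

```text
t: 28.05
eef_pos: [401.5, 400.1, 211.7]
tcp_rot: [-1.572, -0.001, 1.337]
ft_force: [0.4, 0.2, 0.3]
opening: 0.598
```

jog_arm:
  series:
    - {"dx": -0.025,"dy": 0.035,"dz": 0,"rx": 0,"ry": 0,"rz": 0,"gripper": 0.6}
    - {"dx": -0.025,"dy": 0.035,"dz": 0,"rx": 0,"ry": 0,"rz": 0,"gripper": 0.6}
    - {"dx": -0.025,"dy": 0.035,"dz": 0,"rx": 0,"ry": 0,"rz": 0,"gripper": 0.6}
    - {"dx": -0.025,"dy": 0.035,"dz": 0,"rx": 0,"ry": 0,"rz": 0,"gripper": 0.6}
    - {"dx": -0.025,"dy": 0.03,"dz": 0,"rx": 0,"ry": 0,"rz": 0,"gripper": 0.6}
    - {"dx": -0.025,"dy": 0.03,"dz": 0,"rx": 0,"ry": 0,"rz": 0,"gripper": 0.6}
    - {"dx": 0,"dy": 0,"dz": 0,"rx": 0,"ry": 0,"rz": 0,"gripper": 0.6}
    - {"dx": 0,"dy": 0,"dz": 0,"rx": 0,"ry": 0,"rz": 0,"gripper": 0.6}

```text
t: 28.85
eef_pos: [251.9, 599.2, 211.0]
tcp_rot: [-1.571, -0.0, 1.339]
ft_force: [-0.4, 0.6, 0.6]
opening: 0.603
```

```bash
python3 - <<'E'
from h import *
for n in("top","side"): cv2.imwrite(f"pics/{n}_end.png",env.read_camera(n)[:,:,::-1])
s=env.state();print(s["t"],s["eef_pos"],s["qvel"])
a=cv2.imread("pics/side_end.png");x=cv2.resize(a[95:200,180:280],(400,420));y=cv2.resize(a[310:480,240:400],(395,420));cv2.imwrite("pics/endc.png",np.hstack([x,y]))
E
```

```text
28.95 [253.11 598.35 211.06] [-0.01 -0.    0.    0.   -0.    0.  ]
```

View pics/top_end.png

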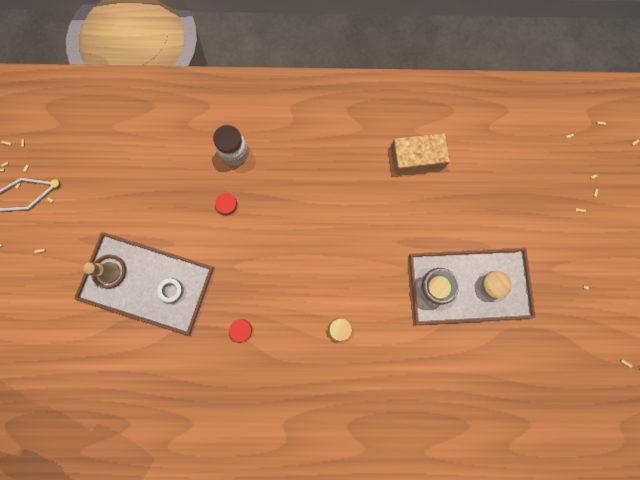

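View pics/endc.png

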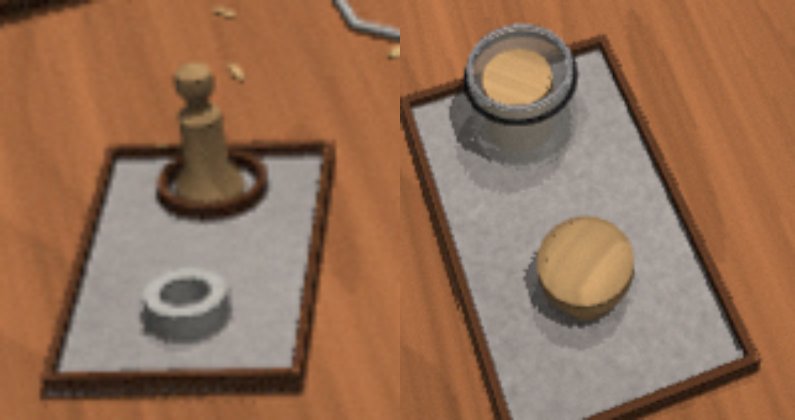

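```bash
python3 - <<'E'
from h import *
print("ball exp top",proj("top",(531.6,380.2,75)),"side",proj("side",(531.6,380.2,75)), "side seen",180+194/4,95+80/4)
im=cv2.imread("pics/top_end.png");a=im[245:300,75:135];cv2.imwrite("pics/ne.png",cv2.resize(a,None,fx=8,fy=8,interpolation=cv2.INTER_CUBIC))
h=cv2.cvtColor(im,cv2.COLOR_BGR2HSV).astype(int)[265:310,420:460]
m=((h[...,0]>=14)&(h[...,1]>70)&(h[...,2]>150)).astype(np.uint8)
c=max(cv2.findContours(m,0,1)[0],key=cv2.contourArea);P=np.array([ray("top",u+420,v+265,52)[:2] for u,v in c[:,0]],np.float32);print("disc14",cv2.minEnclosingCircle(P))
E
```

```text
ball exp top [ 90.57 267.78] side [228.44 115.37] side seen 228.5 115.0
disc14 ((504.29803466796875, -218.9632568359375), 20.004369735717773)
```

View pics/ne.png

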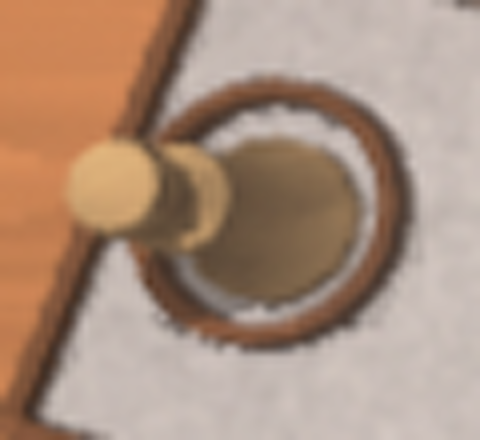

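Everything is where it should be: the finial's ball is within 1–2 px of the upright prediction, and the disc's diameter comes out at 40.0 mm at z = 52. I'm handing in.

```bash
python3 - <<'E'
from cell import env
print(env.job_done(), env.state()["t"])
E
```

```text
the job is handed in; nothing more can be done
the job is handed in; nothing more can be done
```

Both kits are made up and the job is handed in, at about 29 s of the 125 s allowed.

- **Tube tray:** I chose the 32 mm and 14 mm discs because together they make the 46 mm up to the dark line. The 32 mm disc went in first and the 14 mm disc on top. The knob stands on its foot on the open floor.
- **Nest tray:** the finial stands upright in the collar, and the ferrule lies flat on the open floor about 120 mm from it.

**Last checks:**
- The top disc's outline, taken at the dark line's height (z = 52 mm), measures 40.0 mm across, so the stack is level with the line.
- The finial's ball appears within 2 px of where an upright finial would put it in both the top and side views, and its foot is inside the collar.
- The 22 mm disc, the sanding block, the glue jar and the two red look-alikes are at the same pixels as at the start.
- The highest force I read was about 8 N, and the gripper was well clear of everything at hand-in.

**Disagreements:**
- The collar position from the wrist camera was about 3 mm off the top camera's. I set the finial between the two, nearer the wrist value, and it seated cleanly.
- One arithmetic slip put the approach to the ferrule 10 mm too far out. I corrected it before going down to grip.

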